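Put the battery packs away in the lift-up locker and pin it shut

ROBOT

A 6-joint arm with a two-finger parallel gripper is mounted at the origin on the work surface. World frame = base frame: x ahead of the robot, y to its left, z up, the work surface at z = 0. Lengths are in m, angles in degrees, forces in N, time in s.
With the tool pointing down it reaches from about 0.35 to 0.875 m from the base axis. Payload 4.2 kg.
Tool frame: the origin (TCP) lies on the front face of the gripper's body, between the roots of the fingers; the fingertips stand finger_overhang ahead of it and the grasp point (between the pads) lies 51 mm ahead of it (finger_overhang is the distance from the TCP to the fingertips, in m); z points along the fingers, y is the line along which they close (so a half turn about z gives the same grasp; the last joint's range is limited). The gripper opens to 87 mm and grips with 3 to 60 N. Pads are 19 mm wide; open, the fingers measure 117 mm over their backs; the gripper's body (75 mm by 190 mm) begins 51 mm behind the grasp point.
Start: joints at [-53.365, 22.042, 0.453, 0, -68.411, -14.817], TCP at [0.232, -0.58, 0.292] pointing down, gripper open.
Joint ranges: [-179.83, 179.83], [-69.29, 118.12], [-61.27, 80.66], [-181.25, 117.63], [-171.15, -9.14], [-177.46, 177.46]. Speed limits (degrees/s): [159.86, 159.86, 180, 180, 180, 180].

INTERFACE

Orientations are given as a 3x3 rotation matrix whose columns are the frame's x, y, z axes.
In Python, from station import sense, capture, camera_model, finish_job, finger_overhang gives the robot as it stands. The module is installed in compiled form; this text tells all that it offers.
- The arm moves only by the tool jog_arm, never from a script. Its argument "rows" is a list that holds one entry, the list of rows, each a list of 4 numbers: the shift along the tool's x, y, z in m, then the turn about the tool's z in rad. A call has 1 to 20 rows; each row shifts and turns the commanded pose from where the row before left it, along the tool's axes as they then stand; what a row does not reach is not made up. A row lasts 1/8 s, in which the tool goes at most 62.5 mm and 10.7 degrees, less where a joint would pass 70% of its speed; a pose out of reach is approached as far as the arm can. A call is refused whole if a number of a shift passes 0.0625 or a number of a turn 0.188, either way. A call with a gripper value outside its range is refused whole. "claw" is the opening, from 0 (shut) to 1 (fully open), set as the call begins (left out, the last holds). The fingers move at their own pace and stop on an object; the grip force is fixed at half the most. Time passes only in rows, so rows that do not move let the fingers close. It gives the time, the measured TCP pose, the force, the opening and the grip force at its end, in the units of the state.
- sense(): the state, without advancing time (a new reading comes with each control period).
- capture(name): name is "side" or "top"; returns the picture (420x560x3 uint8, red, green, blue); there is no depth.
- camera_model(name): a dict with "fovy" (degrees; the focal length in pixels is half the picture's height over the tangent of half this angle, whatever the lens; pixels are square), "cx", "cy" (the principal point, pixels), "eye" and "rotation" of the camera in the world. Camera axes: x right, y down, z forward; pixel columns grow to the right and rows downward; lengths in m; the calibration is good to about 2 mm. A picture is of the moment at which its call begins. camera_model takes no time and is no camera call.
- finish_job(): hands the job in; it is judged then, once.
The state is a dict: "time_s": time; "joints": joint angles; "joint_velocities": joint speeds; "effort": joint torques, N m; "tcp_pos": TCP position; "ee_rot": TCP orientation; "wrist_force": force on the tool from outside, world axes, zero at the start; "moment": the same for the moment, N m; "gripper_width": opening from 0.0 (shut) to 1.0 (fully open); "gripper_force": force on a finger pad.
Only numpy, scipy, OpenCV 4.12 (cv2) and the standard library are available. Lean on these libraries where they do the work, as an engineer would, in place of code of your own. Each camera call takes 0.05 s, during which the arm holds its last target. There are 200 camera calls.

TASK

Put all the loose battery packs on the bench away in the grey lift-up locker: draw its locking pin, raise the blue door until its stay locks and holds it, and stand every pack upright on the locker floor. Then push the stay's red tab back to unlock it, let the door down gently until it is fully shut, and push the pin back through all three eyes, right home; leave everything else on the bench where it is.

Things in the scene. Friction and masses are not known exactly. Their poses are not given: they have to be found in the camera images.
- locker: Grey steel locker, 270 (x) x 360 (y) x 180 mm. Origin on the bench under its middle; x away from the robot into it, y left, z up. In mm in this frame: floor mat top z=16; front kerb at x=-140, 6 thick, top z=45; side walls' inner faces y=-174 and 174, their front edges sloping from x=-140 z=20 to x=20 z=147; back wall x=124; roof from x=20 back, z=174 to 180. A blue door covers the sloping front.
- locker_floor (a point): Point on the locker's floor mat at mid-width, 90 mm behind the kerb's front. Packs standing about here, their long side along the locker's x, fit under the closed door (which clears a 72 mm high pack whose stem is wholly more than 60 mm behind the kerb's front).
- door_hinge (a point): Middle of the door's hinge line, which runs along the locker's y at the front edge of the roof, 172 mm above the bench, 160 mm behind the kerb's front.
- door_handle (a point): Centre of the door's black T-pull: a bar 44 mm long along the locker's y, 16 mm thick, 30 mm out from the door's outer face on a 14 mm wide stem, at mid-width, 169 mm from the hinge line. It can be pinched by its two ends and turns between the fingers as the door swings. Door: 0.7 kg, 8 mm thick, 204 mm from hinge to lower edge, with 24 mm side flanges that lap outside the side walls.
- door (a joint): Door angle, rad: 0 closed (sloping down 38 degrees towards the robot), 0.67 level, 1.96 as far as the stay lets it go (handle about 340 mm up, on the panel's far side), 1.91 resting on the locked stay. Raising takes up to 10 N at the handle. Unlocked and free it sinks by itself, damped, at up to 0.75 rad/s.
- stay (a joint): Elbow of the folding stay (two 93 mm links on the locker's left side), rad: 0 folded, 2.55 links in line (door right up), 2.81 locked: elbow gone over centre towards the robot, on its stop. A light spring takes it from in line to locked once the raised door is let go. To unlock push the red tab 20 to 35 mm away from the robot, past in-line (4 N): the links fold that way and the door sinks.
- stay_tab (a point): Point on the axis of the stay's red tab, 20 mm from its free end: a bar 16 mm thick and 70 mm long, sticking out to the locker's +y from the elbow. The point is 68 mm outside the locker's left wall; the links move 10 to 20 mm outside that wall. Locked, it is 165 mm above the bench and 29 mm nearer the robot than the locker's origin.
- pin_grip (a point): Centre of the locking pin's orange grip, a 16 x 16 x 44 mm bar with a domed end. A 10 mm steel rod with a round nose runs from it along the pin's +y, 45 mm beyond the grip's shoulder. 80 g, centre of mass in the rod. At the start the pin is in the eyes, level. Laid on the bench it rests on shoulder and nose, the nose dipping 4 degrees.
- pin_tip (a point): Nose of the pin's rod, 67 mm along the pin's +y from the grip's centre.
- pin_eye (a point): Centre of the outer eye, on its outer face, on the locker's right side; the pin goes in along the locker's +y. Three 5 mm plates, 32 mm square, each with a 16 mm hole: two on the locker (outer faces 50 and 20 mm outside its right wall), one on the door between them (35 mm) when shut. Holes 64 mm above the bench. Pin home: shoulder at the outer plate, within a few mm.
- pack_a_mid (a point): Centre (half-way up, 36 mm above its underside) of battery pack a, black with a blue band, 220 g: base 74 (x) x 50 (y) x 30 mm high, with a stem 40 (x) x 34 (y) mm rising from its middle to 72 mm. z up through the stem. The packs are alike. Two to four of them are there; an absent one reads None throughout.
- pack_b_mid (a point): Centre (half-way up, 36 mm above its underside) of battery pack b, black with a blue band, 220 g: base 74 (x) x 50 (y) x 30 mm high, with a stem 40 (x) x 34 (y) mm rising from its middle to 72 mm. z up through the stem. The packs are alike. Two to four of them are there; an absent one reads None throughout.
- pack_c_mid (a point): Centre (half-way up, 36 mm above its underside) of battery pack c, black with a blue band, 220 g: base 74 (x) x 50 (y) x 30 mm high, with a stem 40 (x) x 34 (y) mm rising from its middle to 72 mm. z up through the stem. The packs are alike. Two to four of them are there; an absent one reads None throughout.
- pack_d_mid (a point): Centre (half-way up, 36 mm above its underside) of battery pack d, black with a blue band, 220 g: base 74 (x) x 50 (y) x 30 mm high, with a stem 40 (x) x 34 (y) mm rising from its middle to 72 mm. z up through the stem. The packs are alike. Two to four of them are there; an absent one reads None throughout.
- charger: Grey battery charger, 100 x 130 x 52 mm, standing on the bench; not to be disturbed. Origin under its middle.
- tape_measure: Yellow tape measure, 62 x 34 x 62 mm, on the bench; not to be disturbed. Origin under its middle.
- screwdriver: Red-handled screwdriver, 200 mm long, lying on the bench along its x; not to be disturbed. Origin under its middle.
Not all that is in view belongs to the job. What is shaped like the part that bears pack_a_mid but pink or turquoise is not meant. What is shaped like the part that bears pack_b_mid but turquoise is not meant.

How it is judged (in metres and radians):
On the way, in this order (a step that is already met when the one before it is completed fails the run):
1. the pin is drawn clear of the eyes (y of pin_tip in the frame of locker below -0.235 m), for 0.2 s.
2. the door is up and held by its locked stay (value of joint door above 1.85 rad and value of joint stay above 2.72 rad), for 0.5 s.
3. every pack stands upright on the locker floor, the door still up on its locked stay (all of step 2 and x of pack_a_mid in the frame of locker between -0.12 and 0.11 m and y of pack_a_mid in the frame of locker between -0.16 and 0.16 m and z of pack_a_mid in the frame of locker between 0.042 and 0.062 m and angle between each of pack_a_mid, pack_b_mid, pack_c_mid, pack_d_mid's own z axis and vertical below 0.2 rad and x of pack_b_mid in the frame of locker between -0.12 and 0.11 m and y of pack_b_mid in the frame of locker between -0.16 and 0.16 m and z of pack_b_mid in the frame of locker between 0.042 and 0.062 m and x of pack_c_mid in the frame of locker between -0.12 and 0.11 m and y of pack_c_mid in the frame of locker between -0.16 and 0.16 m and z of pack_c_mid in the frame of locker between 0.042 and 0.062 m and x of pack_d_mid in the frame of locker between -0.12 and 0.11 m and y of pack_d_mid in the frame of locker between -0.16 and 0.16 m and z of pack_d_mid in the frame of locker between 0.042 and 0.062 m), for 0.3 s.
4. the stay is unlocked and the door fully shut (value of joint door below 0.03 rad), for 0.3 s.
At the end, for the whole second after the job is handed in: Every pack that is there stands upright (within 0.2 rad) on the locker floor inside the walls, the door is shut (within 0.03 rad), the pin runs through all three eyes along the locker's y (nose at least 2 mm past the inner plate), and all is at rest (x of pack_a_mid in the frame of locker between -0.12 and 0.11 m and y of pack_a_mid in the frame of locker between -0.16 and 0.16 m and z of pack_a_mid in the frame of locker between 0.042 and 0.062 m and angle between each of pack_a_mid, pack_b_mid, pack_c_mid, pack_d_mid's own z axis and vertical below 0.2 rad and x of pack_b_mid in the frame of locker between -0.12 and 0.11 m and y of pack_b_mid in the frame of locker between -0.16 and 0.16 m and z of pack_b_mid in the frame of locker between 0.042 and 0.062 m and x of pack_c_mid in the frame of locker between -0.12 and 0.11 m and y of pack_c_mid in the frame of locker between -0.16 and 0.16 m and z of pack_c_mid in the frame of locker between 0.042 and 0.062 m and x of pack_d_mid in the frame of locker between -0.12 and 0.11 m and y of pack_d_mid in the frame of locker between -0.16 and 0.16 m and z of pack_d_mid in the frame of locker between 0.042 and 0.062 m and value of joint door below 0.03 rad and y of pin_tip in the frame of locker above -0.193 m and x of pin_tip in the frame of locker between -0.1319 and -0.1119 m and z of pin_tip in the frame of locker between 0.0545 and 0.0745 m and angle between the y axis of pin_tip and the y axis of locker, either way round below 0.25 rad and linear speed of each of pin, pack_a, pack_b, pack_c, pack_d below 0.02 m/s); the robot touches nothing.
It fails at once if the door is slammed (closing faster than 2 rad/s) (velocity of joint door below -2 rad/s).
It fails at once if the charger, tape measure or screwdriver is moved more than 4 cm (distance of any of charger, tape_measure, screwdriver from where it was at the start of the episode above 0.04 m).
Of pack_a, pack_b, pack_c, pack_d only 2 to 4 are there at a start; the rules pass over those that are not, and their reading is None.
At some moment in a run one of pack_a, pack_b, pack_c, pack_d may be knocked a few centimetres aside while the robot is not near it.
It also fails if it takes over 210 s, if anything falls off the work surface, if the arm or the gripper's body presses on something with over 40 N, if the wrist force passes 120 N, or if a joint passes its speed limit or range.

## Working session

There is one attempt and no reset: what is moved stays moved. The work goes in short steps, Python scripts to look and compute and a tool call to move; the robot and the scene stay as the last step left them, time stands still between calls to the robot, and variables do not carry over. Pictures are saved under pics/ and viewed, at most 14 in all, crops included, and the job is handed in when it is done.

Besides the shell and the picture viewer there is one more tool, called as name(argument=value, ...), one argument or row to a line, values as JSON. jog_arm: Moves the arm, as the interface text tells. Its arguments: {"type":"object","properties":{"rows":{"type":"array"},"claw":{"type":"number"}},"required":["rows"]}

```bash
ls; mkdir -p pics
python3 - <<'E'
from station import *
import cv2
for n in("side","top"):
    cv2.imwrite(f"pics/{n}0.png",capture(n)[:,:,::-1]); print(n,camera_model(n))
print(finger_overhang,sense())
E
```

```text
pics
side {'fovy': 48.38638506000143, 'cx': 279.77610656447183, 'cy': 200.57504104454225, 'eye': array([0.15778122, 0.72571978, 1.07068954]), 'rotation': array([[-0.89728088, -0.35021083,  0.26877389],
       [-0.441382  ,  0.70023534, -0.5611171 ],
       [ 0.00830431, -0.6221116 , -0.78288454]])}
top {'fovy': 54.4749951755932, 'cx': 285.1656017480153, 'cy': 207.72821286306186, 'eye': array([0.35706219, 0.04303947, 1.11744801]), 'rotation': array([[-0.0085793 , -0.98928408,  0.14575117],
       [-0.99978188,  0.00571055, -0.02008952],
       [ 0.01904192, -0.14589174, -0.98911729]])}
0.0697 {'time_s': 0.1, 'joints': array([-5.33664440e+01,  2.20867186e+01,  3.88469668e-01, -2.50565679e-02,
       -6.84085046e+01, -1.48159698e+01]), 'joint_velocities': array([-0.06002122, -0.13477475,  0.22341023, -0.02937759, -0.03148469,
       -0.02481741]), 'effort': array([-7.30886622e-04, -3.91690350e+01,  1.87934303e+01,  4.23191071e+00,
        1.34760363e-02, -8.70721624e-05]), 'tcp_pos': array([ 0.2321593 , -0.57986774,  0.29127157]), 'ee_rot': array([[-9.28431702e-01, -3.71502299e-01, -7.85432172e-04],
       [-3.71503120e-01,  9.28430079e-01,  1.73776846e-03],
       [ 8.36338739e-05,  1.90518984e-03, -9.99998182e-01]]), 'wrist_force': array([ 0.08151989, -0.92585103, -0.09440331]), 'moment': array([-0.00875929,  0.02436198,  0.02401605]), 'gripper_force': 0.0, 'gripper_width': 1.001102856658521}
```

View pics/side0.png

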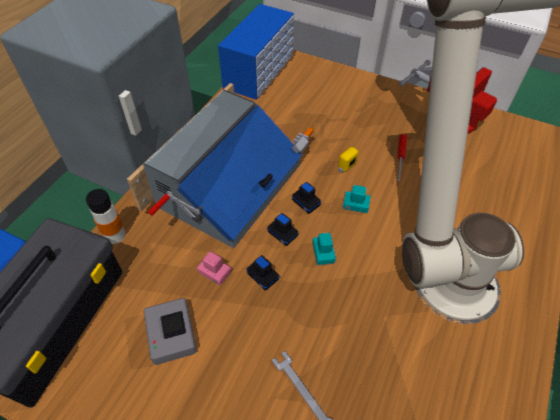

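View pics/top0.png

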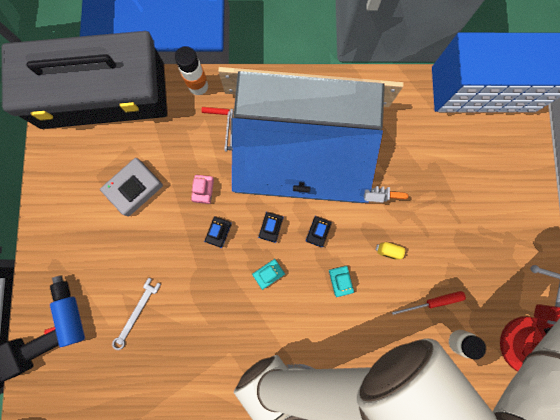

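The side view shows three black packs with a blue band, near (307,197), (283,228) and (262,270). In the top view they're at (319,231), (271,227) and (217,231). The locker door handle is at (302,187), the pin grip at (398,196) and the stay tab at (215,110). I'll enlarge the top view.

```bash
cat > h.py <<'E'
from station import *
import cv2, numpy as np
def ray(n,u,v):
    m=camera_model(n); f=210/np.tan(np.radians(m['fovy']/2))
    return m['eye'], m['rotation']@np.array([(u-m['cx'])/f,(v-m['cy'])/f,1])
def at(n,u,v,z):
    e,d=ray(n,u,v); return e+d*(z-e[2])/d[2]
def proj(n,p):
    m=camera_model(n); f=210/np.tan(np.radians(m['fovy']/2))
    q=m['rotation'].T@(np.array(p)-m['eye']); return f*q[0]/q[2]+m['cx'],f*q[1]/q[2]+m['cy']
def tri(u1,v1,u2,v2):  # top, side
    (a,d),(b,e)=ray('top',u1,v1),ray('side',u2,v2)
    s=np.linalg.lstsq(np.c_[d,-e],b-a,rcond=None)[0]; p,q=a+s[0]*d,b+s[1]*e
    return (p+q)/2,np.linalg.norm(p-q)
def crop(n,name,x0,y0,x1,y1,k,img=None):
    im=(capture(n) if img is None else img)[y0:y1,x0:x1,::-1]
    cv2.imwrite(f"pics/{name}.png",cv2.resize(im,None,fx=k,fy=k,interpolation=cv2.INTER_CUBIC))
E
python3 - <<'E'
from h import *
crop("top","top1",195,60,420,250,3.5,cv2.imread("pics/top0.png")[:,:,::-1])
crop("side","side1",140,85,340,285,3,cv2.imread("pics/side0.png")[:,:,::-1])
E
```

```text
(no output)
```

View pics/top1.png

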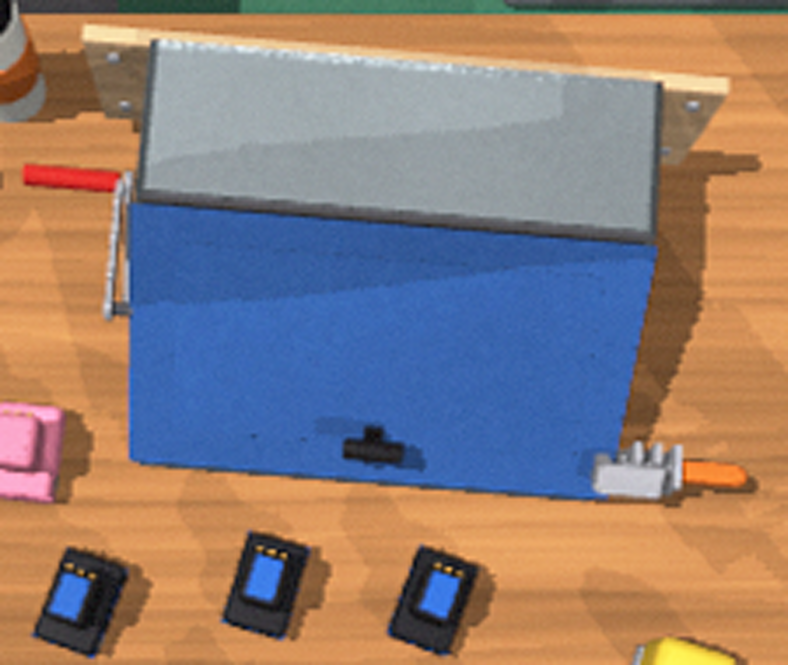

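View pics/side1.png

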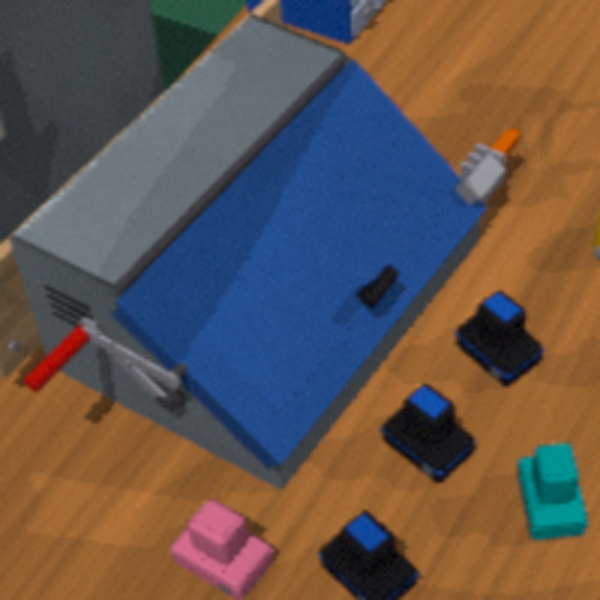

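Blue-banded packs only, three of them; pin grip spans roughly (683–747, 472–477) in the top crop. Next I'll fit the locker pose from its roof corners and features.

```bash
cat >> h.py <<'E'
def T(c): return np.array(c)/3.5+[195,60]
def S(c): return np.array(c)/3+[140,85]
E
python3 - <<'E'
from h import *
from scipy.optimize import least_squares
hd=np.radians(38);hx=20-169*np.cos(hd)-34*np.sin(hd);hz=172-169*np.sin(hd)+34*np.cos(hd)
L=[([20,180,180],T((138,194)),'top'),([20,-180,180],T((655,240)),'top'),([135,180,180],T((153,40)),'top'),([135,-180,180],T((662,84)),'top'),
([-122,-230,64],T((684,472)),'top'),([20,180,180],S((108,283)),'side'),([20,-180,180],S((345,58)),'side'),([135,180,180],S((15,238)),'side'),([hx,0,hz],T((374,451)),'top'),([hx,0,hz],S((378,286)),'side'),([-143,180,0],S((283,487)),'side')]
def f(p,full=False):
    c,s=np.cos(p[2]),np.sin(p[2]);r=[]
    for l,uv,n in L:
        w=[p[0]+(c*l[0]-s*l[1])/1e3,p[1]+(s*l[0]+c*l[1])/1e3,l[2]/1e3]; r+=list(np.array(proj(n,w))-uv)
    return np.array(r)
o=least_squares(f,[.75,0,0],loss='soft_l1');print(o.x,f(o.x).reshape(-1,2).round(1))
for a,b in [((82,601),(367,557)),((266,584),(428,430)),((434,600),(500,335))]: print(at('top',*T(a),.025))
print('stem tops',[tri(*T(a),*S(b)) for a,b in [((72,593),(368,532)),((264,573),(430,402)),((441,587),(503,307))]])
print('handle',tri(*T((374,451)),*S((378,286))),'grip end',tri(*T((746,477)),*S((517,133))))
print('tape',at('top',392,251,.03),'tab end',tri(*T((24,174)),*S((30,384))))
E
```

```text
[ 0.68582242 -0.03222264 -0.08786593] [[-0.7 -0.8]
 [ 1.  -1.5]
 [-0.3 -1.7]
 [ 1.1 -2. ]
 [-2.1  0.3]
 [ 1.5  1.4]
 [ 0.7 -2.8]
 [-2.4 -1.2]
 [-0.1  1.5]
 [ 1.9  0.8]
 [ 1.4  1. ]]
[0.45419976 0.20000438 0.025     ]
[0.46630727 0.05936535 0.025     ]
[ 0.45310769 -0.06957709  0.025     ]
stem tops [(array([0.45525358, 0.20106734, 0.06668077]), np.float64(0.0024736720352941306)), (array([0.46804033, 0.0595533 , 0.06823545]), np.float64(0.0043575226677753445)), (array([ 0.45637643, -0.071516  ,  0.06591812]), np.float64(0.005686017038717848))]
handle (array([ 0.55707934, -0.02046411,  0.09541165]), np.float64(0.0020072049463476147)) grip end (array([ 0.54186785, -0.3059646 ,  0.05527721]), np.float64(0.0011818140398341874))
tape [ 0.3990239  -0.26298274  0.03      ] tab end (array([0.75533143, 0.23189537, 0.12799905]), np.float64(0.0008188853484363022))
```

```bash
cat >> h.py <<'E'
LK=[0.686,-0.032,-0.088]
def lw(x,y): # locker mm -> world m
    c,s=np.cos(LK[2]),np.sin(LK[2]); return np.array([LK[0]+(c*x-s*y)/1e3,LK[1]+(s*x+c*y)/1e3])
def wl(x,y):
    c,s=np.cos(LK[2]),np.sin(LK[2]); a,b=x-LK[0],y-LK[1]; return np.array([c*a+s*b,-s*a+c*b])*1e3
def go(xy,z,yaw): # yaw of tool y, rad; shift of TCP in turned tool frame (turn first)
    s=sense(); R=s['ee_rot']; y0=np.arctan2(R[1,1],R[0,1]); d=(yaw-y0+np.pi)%(2*np.pi)-np.pi
    e=np.array([*xy,z])-s['tcp_pos']; ty=np.array([np.cos(yaw),np.sin(yaw)]); tx=np.array([-ty[1],ty[0]])*-1
    tx=np.cross([*ty,0],[0,0,-1])[:2]
    print('turn',-round(d,3),'shift',np.round([e[:2]@tx,e[:2]@ty,-e[2]],4),'tcp',s['tcp_pos'].round(4),'tcp in locker',wl(*s['tcp_pos'][:2]).round(1),'t',round(s['time_s'],2),'F',s['wrist_force'].round(1),'w',round(s['gripper_width'],3),'j',s['joints'].round(0))
PIN=np.pi+LK[2]; DOOR=-np.pi/2+LK[2]
E
python3 - <<'E'
from h import *
go(lw(-122,-254),.18,PIN)
E
```

```text
turn -1.102 shift [-0.3316 -0.2819  0.1113] tcp [ 0.2322 -0.5799  0.2913] tcp in locker [-403.9 -585.6] t 0.1 F [ 0.1 -0.9 -0.1] w 1.001 j [-53.  22.   0.  -0. -68. -15.]
```

jog_arm(
  rows=[
    [[0, 0, 0, -0.1837], [0, 0, 0, -0.1837], [0, 0, 0, -0.1837], [0, 0, 0, -0.1837], [0, 0, 0, -0.1837], [0, 0, 0, -0.1837], [-0.0415, -0.0352, 0.0139, 0], [-0.0415, -0.0352, 0.0139, 0], [-0.0415, -0.0352, 0.0139, 0], [-0.0415, -0.0352, 0.0139, 0], [-0.0415, -0.0352, 0.0139, 0], [-0.0415, -0.0352, 0.0139, 0], [-0.0415, -0.0352, 0.0139, 0], [-0.0415, -0.0352, 0.0139, 0], [0, 0, 0, 0], [0, 0, 0, 0]],
  ],
  claw=0.6,
)

```text
time_s: 2.1
tcp_pos: [0.5416, -0.274, 0.1806]
ee_rot: [[-0.087, -0.996, -0.001], [-0.996, 0.087, 0.0], [-0.0, 0.001, -1.0]]
wrist_force: [-0.5, -0.3, 0.3]
gripper_width: 0.601
gripper_force: 0.0
```

Run:
```python
from h import *
go(lw(-122,-254),.116,PIN)
crop("side","side2",200,60,420,230,3.5)
```

```text
turn 0.001 shift [ 0.0003 -0.0005  0.0646] tcp [ 0.5416 -0.274   0.1806] tcp in locker [-122.5 -253.7] t 2.1 F [-0.5 -0.3  0.3] w 0.601 j [-12.  26. -11.  -0. -54.   7.]
```

View pics/side2.png

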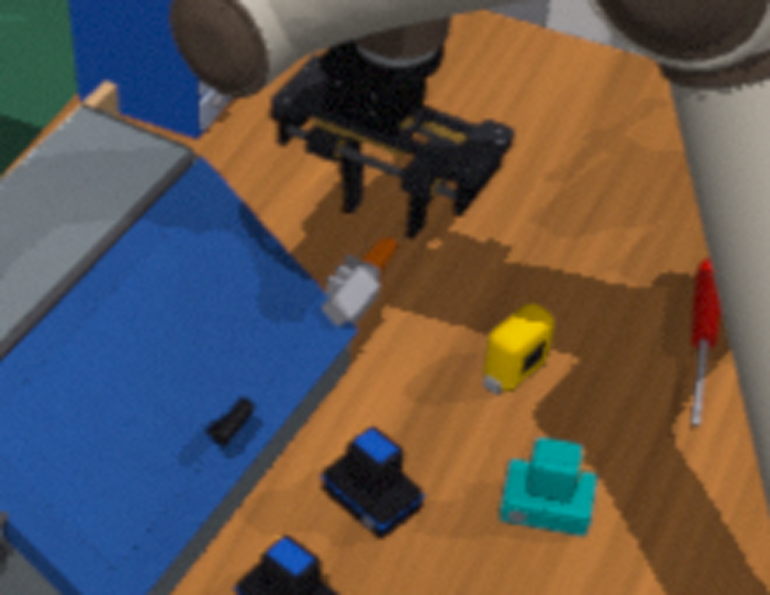

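The fingers straddle the orange grip, which is near (380,252) in the crop. Going down and closing part way to check that they're centred.

jog_arm(
  rows=[
    [[0, 0, 0.022, 0], [0, 0, 0.022, 0], [0, 0, 0.0206, 0], [0, 0, 0, 0]],
  ],
)

```text
time_s: 2.65
tcp_pos: [0.5401, -0.2751, 0.1154]
ee_rot: [[-0.09, -0.996, -0.003], [-0.996, 0.09, 0.001], [-0.001, 0.003, -1.0]]
wrist_force: [-0.2, 0.1, 1.0]
gripper_width: 0.595
gripper_force: 0.0
```

jog_arm(
  rows=[
    [[0, 0, 0, 0], [0, 0, 0, 0], [0, 0, 0, 0], [0, 0, 0, 0]],
  ],
  claw=0.25,
)

```text
time_s: 3.15
tcp_pos: [0.5421, -0.2742, 0.1169]
ee_rot: [[-0.088, -0.996, 0.001], [-0.996, 0.088, -0.0], [0.0, -0.001, -1.0]]
wrist_force: [-0.3, 0.5, -0.0]
gripper_width: 0.279
gripper_force: 0.0
```

jog_arm(
  rows=[
    [[0, 0, 0, 0], [0, 0, 0, 0], [0, 0, 0, 0], [0, 0, 0, 0]],
  ],
  claw=0,
)

```text
time_s: 3.65
tcp_pos: [0.5426, -0.2743, 0.1168]
ee_rot: [[-0.087, -0.996, 0.002], [-0.996, 0.087, -0.001], [0.0, -0.002, -1.0]]
wrist_force: [1.0, -0.8, 1.2]
gripper_width: 0.182
gripper_force: 30.0
```

jog_arm(
  rows=[
    [[0, 0, 0, 0], [0, 0, 0, 0], [0, 0, 0, 0], [0, 0, -0.005, 0], [0, 0, -0.005, 0], [0, 0, 0, 0]],
  ],
  claw=0.3,
)

```text
time_s: 4.4
tcp_pos: [0.5423, -0.2743, 0.1272]
ee_rot: [[-0.088, -0.996, 0.001], [-0.996, 0.088, -0.0], [0.0, -0.001, -1.0]]
wrist_force: [0.1, 0.8, 0.0]
gripper_width: 0.295
gripper_force: 0.0
```

jog_arm(
  rows=[
    [[0, 0, 0, 0], [0, 0, 0, 0], [0, 0, 0, 0], [0, 0, 0, 0]],
  ],
  claw=0,
)

```text
time_s: 4.9
tcp_pos: [0.5426, -0.2743, 0.1268]
ee_rot: [[-0.087, -0.996, 0.002], [-0.996, 0.087, -0.0], [0.0, -0.002, -1.0]]
wrist_force: [1.7, -0.5, 1.0]
gripper_width: 0.183
gripper_force: 28.6
```

jog_arm(
  rows=[
    [[0.015, 0, 0, 0], [0.02, 0, 0, 0], [0.02, 0, 0, 0], [0.025, 0, 0, 0], [0.01, -0.015, 0, 0], [0, -0.015, 0, 0], [0, 0, 0, 0], [0, 0, 0, 0], [0, 0, 0, 0]],
  ],
)

```text
time_s: 6.02
tcp_pos: [0.5636, -0.366, 0.1264]
ee_rot: [[-0.087, -0.996, -0.001], [-0.996, 0.087, 0.0], [-0.0, 0.001, -1.0]]
wrist_force: [1.3, -0.1, -0.0]
gripper_width: 0.187
gripper_force: 29.0
```

jog_arm(
  rows=[
    [[0, 0, 0.02, 0], [0, 0, 0.02, 0], [0, 0, 0.0095, 0], [0, 0, 0.005, 0], [0, 0, 0, 0], [0, 0, 0, 0]],
  ],
)

```text
time_s: 6.78
tcp_pos: [0.5636, -0.3663, 0.0738]
ee_rot: [[-0.087, -0.996, -0.001], [-0.996, 0.087, -0.0], [0.0, 0.001, -1.0]]
wrist_force: [-3.5, 2.1, 6.5]
gripper_width: 0.18
gripper_force: 29.9
```

jog_arm(
  rows=[
    [[0, 0, 0, 0], [0, 0, 0, 0], [0, 0, 0, 0], [0, 0, -0.03, 0], [0, 0, -0.05, 0], [0, 0, -0.06, 0], [0, 0, -0.06, 0], [0, 0, 0, 0]],
  ],
  claw=0.6,
)

```text
time_s: 7.78
tcp_pos: [0.566, -0.3677, 0.2792]
ee_rot: [[-0.087, -0.996, 0.012], [-0.996, 0.087, -0.006], [0.005, -0.013, -1.0]]
wrist_force: [-1.6, 0.6, -0.1]
gripper_width: 0.596
gripper_force: 0.0
```

Run:
```python
from h import *
go(lw(-133,0),.19,DOOR)
hd=np.radians(38);r=[]
for t in np.linspace(0,1.96,21):
    a=hd-t; r.append([20-169*np.cos(a)-34*np.sin(a),172-169*np.sin(a)+34*np.cos(a)])
r=np.array(r); print(r[0],r[-1],np.diff(r,axis=0).round(1).tolist())
```

```text
turn -1.57 shift [-0.043  -0.3449  0.0892] tcp [ 0.566  -0.3677  0.2792] tcp in locker [ -90.  -344.9] t 7.78 F [-1.6  0.6 -0.1] w 0.596 j [-19.  27.   7.   0. -69.  14.]
[-134.10630752   94.74557629] [  6.99922751 343.89525856] [[-6.8, 15.4], [-5.3, 16.0], [-3.7, 16.5], [-2.0, 16.8], [-0.4, 16.9], [1.3, 16.8], [2.9, 16.6], [4.5, 16.3], [6.1, 15.8], [7.6, 15.1], [9.0, 14.3], [10.4, 13.3], [11.6, 12.2], [12.8, 11.0], [13.8, 9.7], [14.7, 8.3], [15.4, 6.9], [16.0, 5.3], [16.5, 3.7], [16.8, 2.1]]
```

jog_arm(
  rows=[
    [[0, 0, 0, -0.1744], [0, 0, 0, -0.1744], [0, 0, 0, -0.1744], [0, 0, 0, -0.1744], [0, 0, 0, -0.1744], [0, 0, 0, -0.1744], [0, 0, 0, -0.1744], [0, 0, 0, -0.1744], [0, 0, 0, -0.1744], [-0.0059, -0.0493, 0, 0], [-0.0059, -0.0493, 0, 0], [-0.0059, -0.0493, 0, 0], [-0.0059, -0.0493, 0.0149, 0], [-0.0059, -0.0493, 0.0249, 0], [-0.0059, -0.0493, 0.0249, 0], [-0.0059, -0.0493, 0.0249, 0], [0, 0, 0, 0], [0, 0, 0, 0]],
  ],
  claw=1,
)

```text
time_s: 10.02
tcp_pos: [0.5535, -0.019, 0.1821]
ee_rot: [[0.996, -0.088, -0.0], [-0.088, -0.996, -0.0], [-0.0, 0.0, -1.0]]
wrist_force: [-0.3, 0.3, 1.2]
gripper_width: 0.999
gripper_force: 0.0
```

Run:
```python
from h import *
go(lw(-131,0),.146,DOOR)
crop("side","side3",200,60,400,260,3)
im=capture("top"); crop("top","top3",190,60,490,300,2.6,im); cv2.imwrite("pics/top3f.png",im[:,:,::-1])
```

```text
turn -0.0 shift [0.0021 0.0013 0.0361] tcp [ 0.5535 -0.019   0.1821] tcp in locker [-133.1    1.3] t 10.03 F [-0.3  0.3  1.2] w 0.999 j [ 15.  21. -18.   0. -51.  70.]
```

View pics/side3.png

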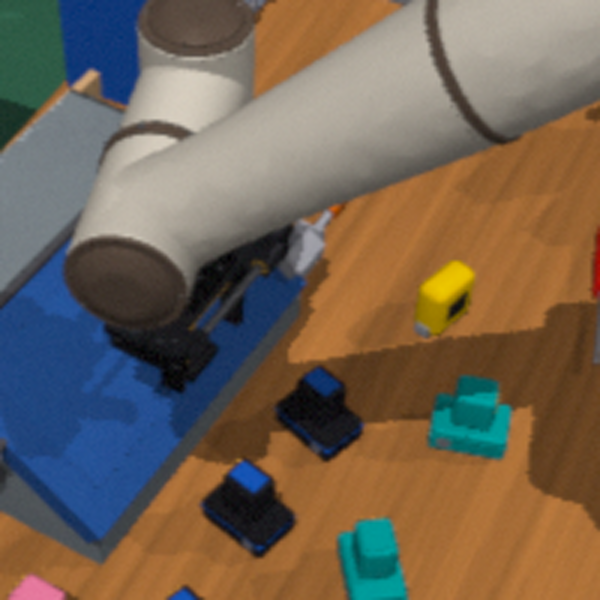

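Run:
```python
from h import *
print(proj('side',[.5636,-.366,.01]),proj('top',[.5636,-.366,.01]), proj('side',[.5405,-.2743,.064]),proj('top',[.54,-.2743,.064]))
im=cv2.imread("pics/top3f.png")[:,:,::-1].astype(int)
m=(im[...,0]>200)&(im[...,1]>80)&(im[...,1]<150)&(im[...,2]<70); 
n,l,s,c=cv2.connectedComponentsWithStats(m.astype(np.uint8)); print([(s[i].tolist(),c[i].round(1)) for i in range(1,n) if s[i,4]>8])
```

```text
(np.float64(312.57980536694424), np.float64(126.27364100651687)) (np.float64(424.09714512520884), np.float64(191.50189295373525)) (np.float64(308.62528397778954), np.float64(133.61948953208406)) (np.float64(397.3580769891655), np.float64(196.6849803549829))
[([417, 189, 18, 6, 90], array([425.5, 191.3]))]
```

View pics/top3.png

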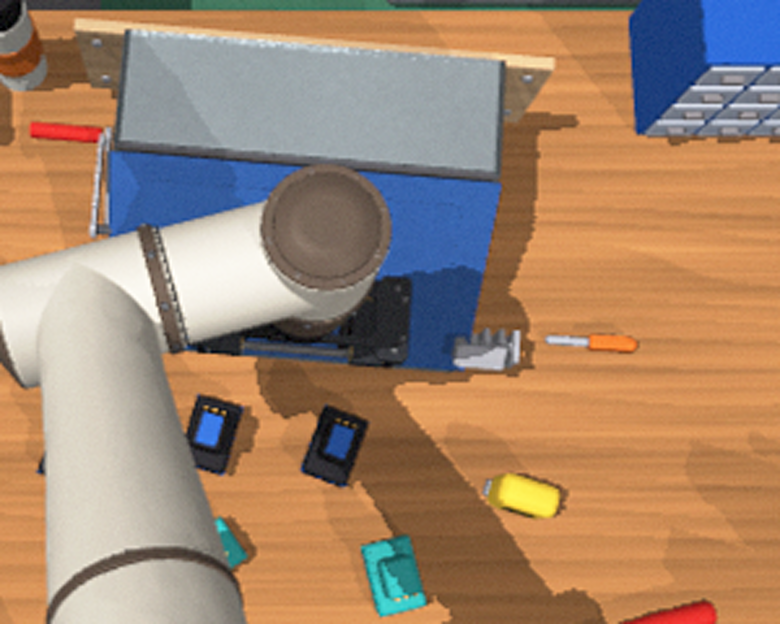

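Run:
```python
from h import *
for z in (.3,.35,.4,.45): print(z,at('top',315,146.5,z), at('top',(265/2.6+190),146.5,z)[1]-at('top',(388/2.6+190),146.5,z)[1],at('side',200+165/3,60+285/3,z))
```

```text
0.3 [ 0.60555609 -0.03657135  0.3       ] 0.09831285397543632 [0.53155359 0.0794534  0.3       ]
0.35 [ 0.59035672 -0.03170188  0.35      ] 0.09229945297330533 [0.50730437 0.1213812  0.35      ]
0.4 [ 0.57515735 -0.0268324   0.4       ] 0.08628605197117432 [0.48305516 0.163309   0.4       ]
0.45 [ 0.55995798 -0.02196293  0.45      ] 0.08027265096904332 [0.45880594 0.20523681 0.45      ]
```

jog_arm(
  rows=[
    [[0.002, 0.0013, 0.01, 0], [0, 0, 0.0131, 0], [0, 0, 0.013, 0], [0, 0, 0, 0], [0, 0, 0, 0]],
  ],
)

```text
time_s: 10.75
tcp_pos: [0.5555, -0.0205, 0.1462]
ee_rot: [[0.996, -0.089, 0.0], [-0.089, -0.996, -0.0], [0.0, 0.0, -1.0]]
wrist_force: [-0.1, 0.3, -0.0]
gripper_width: 1.002
gripper_force: 0.0
```

jog_arm(
  rows=[
    [[0, 0, 0, 0], [0, 0, 0, 0], [0, 0, 0, 0], [0, 0, 0, 0], [0, 0, 0, 0]],
  ],
  claw=0.3,
)

```text
time_s: 11.38
tcp_pos: [0.5555, -0.019, 0.1462]
ee_rot: [[0.996, -0.09, 0.002], [-0.09, -0.996, 0.003], [0.001, -0.003, -1.0]]
wrist_force: [-3.3, 20.7, 3.0]
gripper_width: 0.518
gripper_force: 9.7
```

jog_arm(
  rows=[
    [[0, -0.0015, 0, 0], [-0.0034, 0, -0.0077, 0], [-0.0034, 0, -0.0077, 0], [-0.0053, 0, -0.016, 0], [-0.0037, 0, -0.0165, 0], [-0.002, 0, -0.0168, 0], [-0.0004, 0, -0.0169, 0], [0.0013, 0, -0.0168, 0], [0.0029, 0, -0.0166, 0], [0.0045, 0, -0.0163, 0], [0.0061, 0, -0.0158, 0], [0.0076, 0, -0.0151, 0], [0, 0, 0, 0]],
  ],
  claw=0.3,
)

```text
time_s: 13.0
tcp_pos: [0.5594, -0.0184, 0.3074]
ee_rot: [[0.996, -0.09, -0.002], [-0.09, -0.996, 0.002], [-0.002, -0.002, -1.0]]
wrist_force: [1.0, 4.6, -5.9]
gripper_width: 0.501
gripper_force: 30.0
```

jog_arm(
  rows=[
    [[0.009, 0, -0.0143, 0], [0.0104, 0, -0.0133, 0], [0.0116, 0, -0.0122, 0], [0.0128, 0, -0.011, 0], [0.0138, 0, -0.0097, 0], [0.0147, 0, -0.0083, 0], [0.0154, 0, -0.0069, 0], [0.016, 0, -0.0053, 0], [0.0165, 0, -0.0037, 0], [0.0168, 0, -0.0021, 0], [0, 0, 0, 0], [0, 0, 0, 0]],
  ],
)

```text
time_s: 14.5
tcp_pos: [0.6952, -0.0303, 0.3928]
ee_rot: [[0.996, -0.088, -0.005], [-0.088, -0.996, 0.002], [-0.005, -0.002, -1.0]]
wrist_force: [-0.6, 5.5, -5.5]
gripper_width: 0.497
gripper_force: 30.0
```

jog_arm(
  rows=[
    [[0.003, 0, 0, 0], [0.003, 0, 0, 0], [0.002, 0, 0, 0], [0, 0, 0, 0]],
  ],
)

```text
time_s: 15.0
tcp_pos: [0.7004, -0.0307, 0.393]
ee_rot: [[0.996, -0.088, -0.013], [-0.088, -0.996, 0.002], [-0.013, -0.001, -1.0]]
wrist_force: [-9.0, 7.5, -4.0]
gripper_width: 0.5
gripper_force: 30.0
```

Run:
```python
from h import *
crop("side","side4",120,60,320,260,3)
```

```text
(no output)
```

View pics/side4.png

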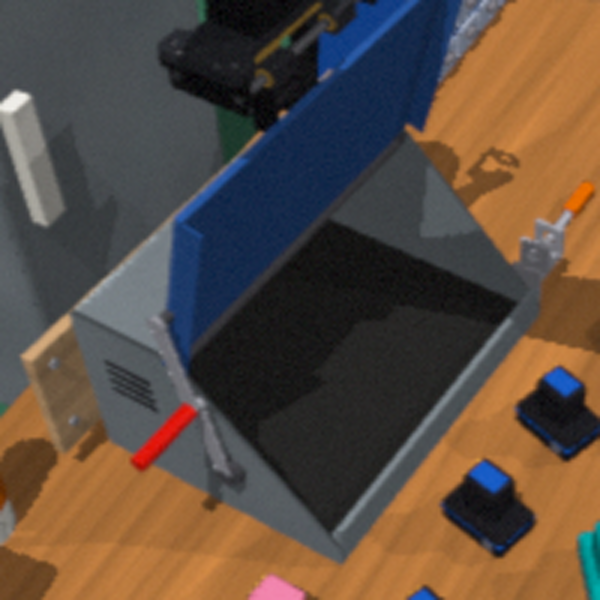

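The door is fully up against the stop, with the stay links nearly in line and the tab at about (165,438) in the crop. Releasing so the stay can lock.

jog_arm(
  rows=[
    [[0, 0, 0, 0], [0, 0, 0, 0], [0, 0, 0, 0], [0, 0, 0, 0], [0, 0, -0.03, 0], [0, 0, -0.05, 0], [0, 0, -0.03, 0], [0, 0, 0, 0]],
  ],
  claw=0.8,
)

```text
time_s: 16.05
tcp_pos: [0.7042, -0.0327, 0.5088]
ee_rot: [[0.996, -0.089, 0.007], [-0.089, -0.996, 0.0], [0.007, -0.001, -1.0]]
wrist_force: [0.3, 0.1, -0.6]
gripper_width: 0.8
gripper_force: 0.0
```

Run:
```python
from h import *
im=capture("side"); cv2.imwrite("pics/side5f.png",im[:,:,::-1]); crop("side","side5",120,60,320,290,2.6,im)
cv2.imwrite("pics/top5f.png",capture("top")[:,:,::-1])
p=[*lw(-29,248),.165];print(proj('side',p),proj('side',[*lw(0,248),.165]),proj('top',p))
go(lw(-90,0),.45,DOOR)
im=im.astype(int)
m=(im[...,0]>150)&(im[...,1]<50)&(im[...,2]<50); 
n,l,s,c=cv2.connectedComponentsWithStats(m.astype(np.uint8)); print([(s[i].tolist(),c[i].round(1)) for i in range(1,n) if s[i,4]>30])
im=cv2.imread("pics/top5f.png")[:,:,::-1].astype(int)
b=((im[...,2]>im[...,0]+80)&(im[...,1]>70)).astype(np.uint8)
n,l,s,c=cv2.connectedComponentsWithStats(b[200:260,:]); print([(s[i].tolist(),c[i].round(1)) for i in range(1,n) if s[i,4]>30])
```

```text
(np.float64(176.40535581619739), np.float64(210.9289177559284)) (np.float64(167.10048685009568), np.float64(205.98047847047113)) (np.float64(204.27258009653477), np.float64(133.85742463725003))
turn -0.001 shift [-0.108   0.0013  0.0545] tcp [ 0.7041 -0.0323  0.5045] tcp in locker [18.   1.3] t 16.15 F [ 0.7  0.  -0.4] w 0.799 j [  10.   29.   41.   -0. -102.   74.]
[([436, 54, 25, 21, 190], array([447.2,  63.7])), ([464, 68, 27, 22, 246], array([477.3,  78.4])), ([443, 77, 19, 16, 185], array([452.3,  84.4])), ([472, 91, 24, 18, 249], array([483.9,  99.7])), ([436, 109, 37, 23, 203], array([453. , 124.4])), ([169, 197, 21, 22, 144], array([178.9, 206.8]))]
[([315, 23, 11, 13, 96], array([320.2,  29.2]))]
```

Run:
```python
from h import *
for f in("top0","top3f","top5f"):
    im=cv2.imread(f"pics/{f}.png"); h=cv2.cvtColor(im,cv2.COLOR_BGR2HSV)
    m=cv2.inRange(h,(100,120,110),(125,255,255)); m[:212]=0;m[260:]=0; m[:,:195]=0; m[:,340:]=0
    for c in cv2.findContours(m,cv2.RETR_EXTERNAL,cv2.CHAIN_APPROX_NONE)[0]:
        if cv2.contourArea(c)>40:
            r=cv2.minAreaRect(c); b=cv2.boxPoints(r); w=np.array([at('top',*p,.072)[:2] for p in b])
            e=[w[1]-w[0],w[2]-w[1]]; L=[np.linalg.norm(x) for x in e]; l=e[int(L[1]>L[0])]; 
            print(f,r[0],'centre',w.mean(0).round(4),'size',np.round(L,3),'yaw',(np.degrees(np.arctan2(l[1],l[0]))+90)%180-90)
```

```text
top0 (214.20001220703125, 229.90000915527344) centre [0.4548 0.2041] size [0.031 0.022] yaw -17.413131688852502
top0 (320.0000305175781, 229.50001525878906) centre [ 0.454  -0.0674] size [0.032 0.022] yaw -19.45199109916952
top0 (269.85296630859375, 224.58824157714844) centre [0.4675 0.0616] size [0.032 0.023] yaw -14.065773116236912
top3f (320.4178466796875, 229.2191925048828) centre [ 0.4547 -0.0685] size [0.029 0.019] yaw -21.569101174499338
top3f (269.85296630859375, 224.58824157714844) centre [0.4675 0.0616] size [0.032 0.023] yaw -14.065773116236912
top5f (320.20001220703125, 229.4000244140625) centre [ 0.4542 -0.0679] size [0.031 0.021] yaw -19.458243468339646
```

View pics/top5f.png

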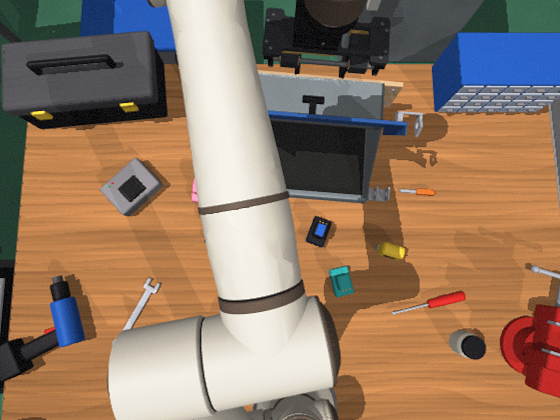

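Door's up and the view shows no fourth pack. Going to the rightmost pack at pixel (320,229).

```bash
cat >> h.py <<'E'
PK={1:(.456,.2025,-18.5),2:(.4685,.061,-16),3:(.4555,-.069,-20)}
def pk(i,z,off=.008):
    x,y,a=PK[i]; a=np.radians(a); go((x-off*np.cos(a),y-off*np.sin(a)),z,a-np.pi/2)
E
python3 - <<'E'
from h import *
pk(3,.17)
E
```

```text
turn 0.26 shift [-0.229   0.1195  0.3345] tcp [ 0.7041 -0.0323  0.5045] tcp in locker [18.   1.3] t 16.15 F [ 0.7  0.  -0.4] w 0.799 j [  10.   29.   41.   -0. -102.   74.]
```

jog_arm(
  rows=[
    [[0, 0, 0, 0.13], [0, 0, 0, 0.13], [-0.0458, 0.0239, 0, 0], [-0.0458, 0.0239, 0, 0], [-0.0458, 0.0239, 0.02, 0], [-0.0458, 0.0239, 0.03, 0], [-0.0458, 0.0239, 0.03, 0], [0, 0, 0.05, 0], [0, 0, 0.05, 0], [0, 0, 0.05, 0], [0, 0, 0.05, 0], [0, 0, 0.0545, 0], [0, 0, 0, 0], [0, 0, 0, 0]],
  ],
  claw=1,
)

```text
time_s: 17.9
tcp_pos: [0.4488, -0.0663, 0.1719]
ee_rot: [[0.94, -0.341, 0.002], [-0.341, -0.94, -0.0], [0.002, -0.0, -1.0]]
wrist_force: [0.9, -0.4, 1.3]
gripper_width: 1.002
gripper_force: 0.0
```

Run:
```python
from h import *
pk(3,.11)
im=capture("side"); crop("side","side6",200,110,400,310,3,im)
```

```text
turn 0.001 shift [-0.0008  0.0002  0.0619] tcp [ 0.4488 -0.0663  0.1719] tcp in locker [-233.3  -55. ] t 17.9 F [ 0.9 -0.4  1.3] w 1.002 j [ 12.  13. -32.   0. -44.  58.]
```

View pics/side6.png

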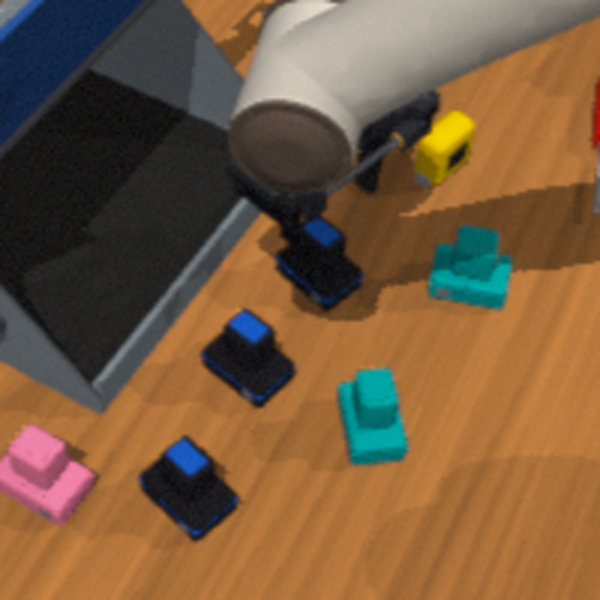

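jog_arm(
  rows=[
    [[0, 0, 0.025, 0], [0, 0, 0.025, 0], [0, 0, 0.012, 0], [0, 0, 0, 0]],
  ],
)

```text
time_s: 18.45
tcp_pos: [0.4485, -0.0662, 0.1094]
ee_rot: [[0.94, -0.342, 0.001], [-0.342, -0.94, 0.0], [0.001, -0.0, -1.0]]
wrist_force: [-0.3, -0.5, -0.2]
gripper_width: 0.998
gripper_force: 0.0
```

jog_arm(
  rows=[
    [[0, 0, 0, 0], [0, 0, 0, 0], [0, 0, 0, 0], [0, 0, 0, 0], [0, 0, 0, 0]],
  ],
  claw=0.2,
)

```text
time_s: 19.08
tcp_pos: [0.448, -0.0663, 0.1088]
ee_rot: [[0.94, -0.342, 0.0], [-0.342, -0.94, 0.0], [0.0, -0.0, -1.0]]
wrist_force: [-1.0, -0.5, 0.0]
gripper_width: 0.517
gripper_force: 0.0
```

Run:
```python
from h import *
go(lw(-95,-105),.18,DOOR)
```

```text
turn -0.261 shift [ 0.139   0.05   -0.0712] tcp [ 0.448  -0.0663  0.1088] tcp in locker [-234.  -55.] t 19.07 F [-1.  -0.5  0. ] w 0.517 j [ 12.  19. -36.  -0. -34.  58.]
```

jog_arm(
  rows=[
    [[0, 0, 0, 0], [0, 0, 0, 0], [0, 0, 0, 0], [0, 0, 0, 0]],
  ],
)

```text
time_s: 19.58
tcp_pos: [0.4482, -0.0662, 0.1088]
ee_rot: [[0.94, -0.342, 0.0], [-0.342, -0.94, 0.0], [0.0, -0.0, -1.0]]
wrist_force: [0.8, 0.9, -0.2]
gripper_width: 0.39
gripper_force: 29.8
```

jog_arm(
  rows=[
    [[0, 0, -0.01, 0], [0, 0, -0.02, 0], [0, 0, -0.02, 0], [0, 0, -0.0212, 0], [0, 0, 0, -0.087], [0, 0, 0, -0.087], [0, 0, 0, -0.087], [0.0278, 0.01, 0, 0], [0.0278, 0.01, 0, 0], [0.0278, 0.01, 0, 0], [0.0278, 0.01, 0, 0], [0.0278, 0.01, 0, 0], [0, 0, 0, 0]],
  ],
)

```text
time_s: 21.2
tcp_pos: [0.583, -0.1291, 0.1795]
ee_rot: [[0.996, -0.089, -0.001], [-0.089, -0.996, -0.0], [-0.001, 0.0, -1.0]]
wrist_force: [-0.7, 0.5, -2.0]
gripper_width: 0.388
gripper_force: 29.8
```

Run:
```python
from h import *
go(lw(-95,-105),.127,DOOR)
im=capture("side"); crop("side","side7",180,60,380,260,3,im)
```

```text
turn -0.001 shift [-0.0009 -0.0008  0.0525] tcp [ 0.583  -0.1291  0.1795] tcp in locker [ -94.1 -105.8] t 21.2 F [-0.7  0.5 -2. ] w 0.388 j [  3.  25. -12.   0. -53.  82.]
```

View pics/side7.png

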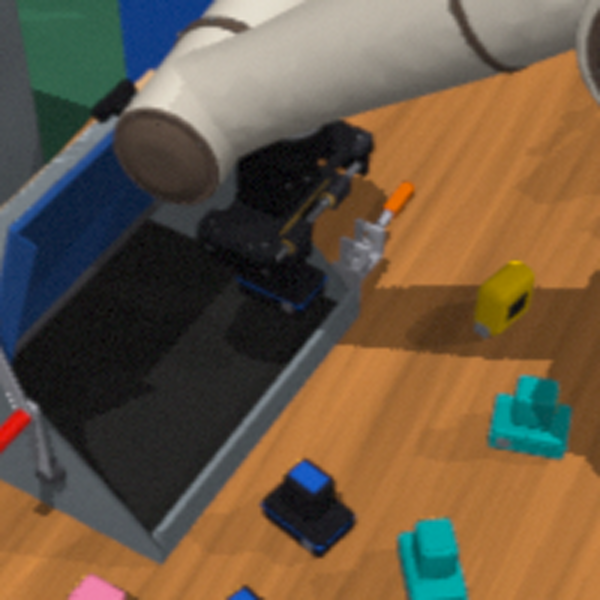

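The pack hangs inside the locker behind the kerb, clear of the door. Lowering it.

jog_arm(
  rows=[
    [[0, 0, 0.02, 0], [0, 0, 0.02, 0], [0, 0, 0.01, 0], [0, 0, 0.002, 0], [0, 0, 0.002, 0], [0, 0, 0, 0]],
  ],
)

```text
time_s: 22.0
tcp_pos: [0.5823, -0.1283, 0.1265]
ee_rot: [[0.996, -0.088, 0.001], [-0.088, -0.996, -0.0], [0.001, -0.0, -1.0]]
wrist_force: [-0.5, 0.5, -2.6]
gripper_width: 0.392
gripper_force: 29.8
```

jog_arm(
  rows=[
    [[0, 0, 0, 0], [0, 0, 0, 0], [0, 0, -0.02, 0], [0, 0, -0.04, 0], [0, 0, -0.03, 0], [0, 0, 0, 0]],
  ],
  claw=0.6,
)

```text
time_s: 22.75
tcp_pos: [0.5837, -0.1284, 0.2196]
ee_rot: [[0.996, -0.087, 0.008], [-0.087, -0.996, -0.0], [0.008, -0.0, -1.0]]
wrist_force: [0.2, 0.9, -0.7]
gripper_width: 0.594
gripper_force: 0.0
```

Run:
```python
from h import *
pk(2,.11)
cv2.imwrite("pics/side8.png",capture("side")[:,:,::-1])
```

```text
turn 0.192 shift [-0.1709 -0.1503  0.1096] tcp [ 0.5837 -0.1284  0.2196] tcp in locker [ -93.4 -105. ] t 22.75 F [ 0.2  0.9 -0.7] w 0.594 j [  3.  23. -10.   0. -57.  82.]
```

jog_arm(
  rows=[
    [[0, 0, 0, 0.096], [0, 0, 0, 0.096], [-0.0342, -0.0301, 0, 0], [-0.0342, -0.0301, 0, 0], [-0.0342, -0.0301, 0, 0], [-0.0342, -0.0301, 0, 0], [-0.0342, -0.0301, 0, 0], [0, 0, 0.04, 0], [0, 0, 0, 0], [0, 0, 0, 0]],
  ],
  claw=1,
)

```text
time_s: 24.05
tcp_pos: [0.4599, 0.0634, 0.1763]
ee_rot: [[0.961, -0.276, 0.0], [-0.276, -0.961, -0.0], [0.0, 0.0, -1.0]]
wrist_force: [0.3, -0.2, 0.8]
gripper_width: 0.995
gripper_force: 0.0
```

```bash
cat >> h.py <<'E'
def blues(im,cam='side',z=.072):
    h=cv2.cvtColor(im,cv2.COLOR_RGB2HSV); m=cv2.inRange(h,(100,120,110),(125,255,255)); o=[]
    for c in cv2.findContours(m,cv2.RETR_EXTERNAL,cv2.CHAIN_APPROX_NONE)[0]:
        if 25<cv2.contourArea(c)<300:
            r=cv2.minAreaRect(c); w=at(cam,*r[0],z)
            if .35<w[0]<.8 and abs(w[1])<.35: o.append((np.round(r[0],1).tolist(),w[:2].round(4).tolist(),wl(*w[:2]).round(0).tolist(),round(cv2.contourArea(c))))
    return o
E
python3 - <<'E'
from h import *
for f in("side0","side8"): print(f,blues(cv2.imread(f"pics/{f}.png")[:,:,::-1].copy()))
print(blues(capture("side"))); pk(2,.11)
E
```

```text
side0 [([261.8, 261.8], [0.4553, 0.2031], [-251.0, 214.0], 70), ([282.5, 218.5], [0.4674, 0.0611], [-226.0, 74.0], 60), ([307.0, 186.5], [0.4547, -0.0693], [-227.0, -57.0], 48)]
side8 [([261.8, 262.3], [0.4546, 0.2044], [-251.0, 215.0], 76), ([282.6, 218.6], [0.4671, 0.0612], [-226.0, 74.0], 62)]
[([261.8, 262.3], [0.4546, 0.2044], [-251.0, 215.0], 74)]
turn -0.001 shift [0.0007 0.0001 0.0667] tcp [0.4602 0.0634 0.1767] tcp in locker [-233.3   75.2] t 24.1 F [ 0.1 -0.6 -0.3] w 1.002 j [ 28.  14. -31.   0. -45.  46.]
```

jog_arm(
  rows=[
    [[0, 0, 0.025, 0], [0, 0, 0.025, 0], [0, 0, 0.017, 0], [0, 0, 0, 0]],
  ],
)

```text
time_s: 24.6
tcp_pos: [0.4596, 0.0631, 0.1088]
ee_rot: [[0.961, -0.277, -0.001], [-0.277, -0.961, -0.001], [-0.001, 0.001, -1.0]]
wrist_force: [0.5, 0.3, 1.1]
gripper_width: 1.001
gripper_force: 0.0
```

jog_arm(
  rows=[
    [[0, 0, 0, 0], [0, 0, 0, 0], [0, 0, 0, 0], [0, 0, 0, 0], [0, 0, 0, 0], [0, 0, 0, 0], [0, 0, 0, 0], [0, 0, 0, 0], [0, 0, 0, 0]],
  ],
  claw=0.2,
)

```text
time_s: 25.72
tcp_pos: [0.4594, 0.0637, 0.109]
ee_rot: [[0.961, -0.276, 0.0], [-0.276, -0.961, 0.0], [0.0, -0.0, -1.0]]
wrist_force: [0.9, 1.0, -0.4]
gripper_width: 0.395
gripper_force: 29.9
```

Run:
```python
from h import *
go(lw(-94,-22),.18,DOOR)
```

```text
turn -0.192 shift [ 0.1401  0.0974 -0.071 ] tcp [0.4594 0.0637 0.109 ] tcp in locker [-234.1   75.4] t 25.73 F [ 0.9  1.  -0.4] w 0.395 j [ 28.  20. -35.  -0. -35.  46.]
```

jog_arm(
  rows=[
    [[0, 0, -0.01, 0], [0, 0, -0.02, 0], [0, 0, -0.02, 0], [0, 0, -0.021, 0], [0, 0, 0, -0.096], [0, 0, 0, -0.096], [0.028, 0.0195, 0, 0], [0.028, 0.0195, 0, 0], [0.028, 0.0195, 0, 0], [0.028, 0.0195, 0, 0], [0.028, 0.0194, 0, 0], [0, 0, 0, 0], [0, 0, 0, 0]],
  ],
)

```text
time_s: 27.35
tcp_pos: [0.5892, -0.0458, 0.1795]
ee_rot: [[0.996, -0.089, -0.002], [-0.089, -0.996, 0.0], [-0.002, 0.0, -1.0]]
wrist_force: [0.2, 1.1, -3.1]
gripper_width: 0.389
gripper_force: 29.9
```

jog_arm(
  rows=[
    [[0, 0, 0.02, 0], [0, 0, 0.02, 0], [0, 0, 0.01, 0], [0, 0, 0.002, 0], [0, 0, 0.001, 0], [0, 0, 0, 0]],
  ],
)

```text
time_s: 28.1
tcp_pos: [0.5906, -0.0456, 0.1276]
ee_rot: [[0.996, -0.088, 0.001], [-0.088, -0.996, 0.0], [0.001, -0.0, -1.0]]
wrist_force: [-0.0, 0.2, -3.2]
gripper_width: 0.385
gripper_force: 29.9
```

jog_arm(
  rows=[
    [[0, 0, 0, 0], [0, 0, 0, 0], [0, 0, -0.02, 0], [0, 0, -0.04, 0], [0, 0, -0.03, 0], [0, 0, 0, 0]],
  ],
  claw=0.6,
)

```text
time_s: 28.85
tcp_pos: [0.5918, -0.0457, 0.2206]
ee_rot: [[0.996, -0.087, 0.008], [-0.087, -0.996, 0.001], [0.007, -0.001, -1.0]]
wrist_force: [-0.8, 0.1, 0.3]
gripper_width: 0.603
gripper_force: 0.0
```

Run:
```python
from h import *
im=capture("side");print(blues(im),blues(im,z=.088)); pk(1,.17)
```

```text
[([261.8, 262.3], [0.4546, 0.2044], [-251.0, 215.0], 74)] [([261.8, 262.3], [0.4498, 0.2127], [-257.0, 223.0], 74)]
turn 0.235 shift [-0.2145 -0.1926  0.0485] tcp [ 0.5907 -0.0457  0.2185] tcp in locker [-93.7 -22. ] t 28.9 F [-1.   0.2 -0.6] w 0.602 j [ 11.  22. -10.  -0. -57.  74.]
```

jog_arm(
  rows=[
    [[0, 0, 0, 0.1175], [0, 0, 0, 0.1175], [-0.0357, -0.0321, 0, 0], [-0.0357, -0.0321, 0, 0], [-0.0357, -0.0321, 0, 0], [-0.0357, -0.0321, 0, 0], [-0.0357, -0.0321, 0, 0], [-0.0357, -0.0321, 0, 0], [0, 0, 0.0485, 0], [0, 0, 0, 0], [0, 0, 0, 0]],
  ],
  claw=1,
)

```text
time_s: 30.28
tcp_pos: [0.4488, 0.2048, 0.169]
ee_rot: [[0.948, -0.317, 0.0], [-0.317, -0.948, -0.0], [0.001, 0.0, -1.0]]
wrist_force: [-0.3, 0.2, 0.2]
gripper_width: 1.001
gripper_force: 0.0
```

Run:
```python
from h import *
im=capture("side");print(blues(im),blues(im,z=.088)); pk(1,.11); cv2.imwrite("pics/side9.png",im[:,:,::-1])
```

```text
[] []
turn -0.001 shift [-0.0008  0.0001  0.0595] tcp [0.4492 0.2049 0.1695] tcp in locker [-256.7  215.2] t 30.32 F [-0.3  0.1  0.8] w 0.999 j [ 43.  17. -27.   0. -46.  28.]
```

View pics/side9.png

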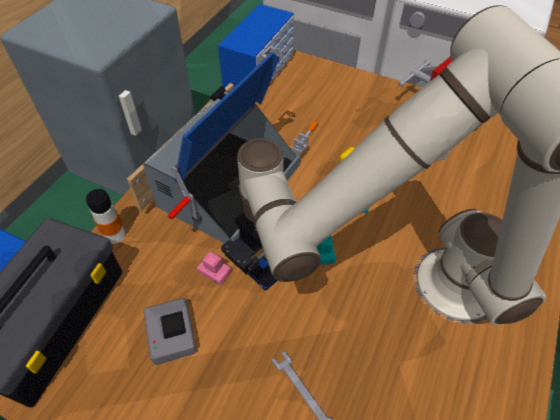

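The gripper is over the last pack, visible at (262,270). Picking it up.

jog_arm(
  rows=[
    [[0, 0, 0.025, 0], [0, 0, 0.025, 0], [0, 0, 0.0095, 0], [0, 0, 0, 0]],
  ],
)

```text
time_s: 30.82
tcp_pos: [0.4488, 0.2048, 0.1094]
ee_rot: [[0.948, -0.318, 0.001], [-0.318, -0.948, 0.0], [0.0, -0.0, -1.0]]
wrist_force: [-0.1, 0.4, 0.1]
gripper_width: 1.0
gripper_force: 0.0
```

jog_arm(
  rows=[
    [[0, 0, 0, 0], [0, 0, 0, 0], [0, 0, 0, 0], [0, 0, 0, 0], [0, 0, 0, 0], [0, 0, 0, 0], [0, 0, 0, 0], [0, 0, 0, 0], [0, 0, 0, 0]],
  ],
  claw=0.2,
)

```text
time_s: 31.95
tcp_pos: [0.4484, 0.2051, 0.109]
ee_rot: [[0.948, -0.317, 0.0], [-0.317, -0.948, 0.0], [0.0, -0.001, -1.0]]
wrist_force: [0.5, 0.7, 0.3]
gripper_width: 0.392
gripper_force: 29.7
```

Run:
```python
from h import *
go(lw(-94,60),.18,DOOR)
```

```text
turn -0.235 shift [ 0.1635  0.1553 -0.071 ] tcp [0.4484 0.2051 0.109 ] tcp in locker [-257.5  215.3] t 31.95 F [0.5 0.7 0.3] w 0.392 j [ 43.  22. -31.  -0. -37.  28.]
```

jog_arm(
  rows=[
    [[0, 0, -0.01, 0], [0, 0, -0.02, 0], [0, 0, -0.02, 0], [0, 0, -0.021, 0], [0, 0, 0, -0.0783], [0, 0, 0, -0.0783], [0, 0, 0, -0.0783], [0, 0.039, 0, 0], [0, 0.039, 0, 0], [0.01, 0.039, 0, 0], [0.03, 0.0383, 0, 0], [0.04, 0, 0, 0], [0.04, 0, 0, 0], [0.0435, 0, 0, 0], [0, 0, 0, 0], [0, 0, 0, 0]],
  ],
)

```text
time_s: 33.95
tcp_pos: [0.5963, 0.0355, 0.1794]
ee_rot: [[0.996, -0.089, -0.003], [-0.089, -0.996, -0.0], [-0.003, 0.001, -1.0]]
wrist_force: [0.2, 0.5, -2.4]
gripper_width: 0.39
gripper_force: 29.7
```

jog_arm(
  rows=[
    [[0, 0, 0.02, 0], [0, 0, 0.02, 0], [0, 0, 0.01, 0], [0, 0, 0.002, 0], [0, 0, 0.001, 0], [0, 0, 0, 0]],
  ],
)

```text
time_s: 34.7
tcp_pos: [0.5977, 0.0359, 0.1277]
ee_rot: [[0.996, -0.088, 0.001], [-0.088, -0.996, 0.0], [0.001, -0.0, -1.0]]
wrist_force: [0.9, 0.9, -1.6]
gripper_width: 0.395
gripper_force: 29.7
```

jog_arm(
  rows=[
    [[0, 0, 0, 0], [0, 0, 0, 0], [0, 0, -0.02, 0], [0, 0, -0.04, 0], [0, 0, -0.03, 0], [0, 0, 0, 0]],
  ],
  claw=0.6,
)

```text
time_s: 35.45
tcp_pos: [0.599, 0.0361, 0.2205]
ee_rot: [[0.996, -0.088, 0.007], [-0.088, -0.996, 0.002], [0.007, -0.002, -1.0]]
wrist_force: [-0.2, 0.2, -1.1]
gripper_width: 0.604
gripper_force: 0.0
```

Run:
```python
from h import *
go(lw(-155,60),.22,DOOR)
```

```text
turn 0.0 shift [-0.0623  0.0002  0.0005] tcp [0.599  0.0361 0.2205] tcp in locker [-92.7  60.2] t 35.45 F [-0.2  0.2 -1.1] w 0.604 j [ 19.  23.  -9.   0. -57.  66.]
```

jog_arm(
  rows=[
    [[-0.044, 0, 0, 0], [-0.044, 0, 0, 0], [0, 0, 0, 0.1745], [0, 0, 0, 0.1745], [0, 0, 0, 0.1745], [0, 0, 0, 0.1745], [0, 0, 0, 0.1745], [0, 0, 0, 0.1745], [0, 0, 0, 0.1745], [0, 0, 0, 0.1745], [0, 0, 0, 0.1745], [0, 0, 0, 0], [0, 0, 0, 0]],
  ],
  claw=1,
)

```text
time_s: 37.08
tcp_pos: [0.5096, 0.0435, 0.2166]
ee_rot: [[-0.085, -0.996, -0.001], [-0.996, 0.085, -0.0], [0.0, 0.001, -1.0]]
wrist_force: [0.4, 0.0, -0.2]
gripper_width: 1.002
gripper_force: 0.0
```

Run:
```python
from h import *
go(lw(-180,60),.122,PIN)
for z in (.088,):
    print(blues(capture("side"),z=z),blues(capture("top"),'top',z))
```

```text
turn 0.003 shift [-0.0003 -0.0023  0.0946] tcp [0.5096 0.0435 0.2166] tcp in locker [-182.3   59.7] t 37.08 F [ 0.4  0.  -0.2] w 1.002 j [ 23.  15. -22.  -0. -53. -28.]
[([241.9, 190.2], [0.6037, 0.0352], [-88.0, 60.0], 51)] [([343.4, 176.7], [0.5889, -0.1293], [-88.0, -105.0], 80), ([311.5, 173.5], [0.5978, -0.0468], [-87.0, -22.0], 65)]
```

jog_arm(
  rows=[
    [[0, 0, 0.04, 0], [0, 0, 0.04, 0], [0, 0, 0.0145, 0], [0, 0, 0, 0], [0, -0.015, 0, 0], [0, -0.012, 0, 0], [0, -0.008, 0, 0], [0, -0.008, 0, 0], [0, -0.008, 0, 0], [0, -0.005, 0, 0], [0, 0, 0, 0]],
  ],
)

```text
time_s: 38.55
tcp_pos: [0.5663, 0.0385, 0.1232]
ee_rot: [[-0.088, -0.996, 0.001], [-0.996, 0.088, 0.0], [-0.0, -0.001, -1.0]]
wrist_force: [-3.9, 0.2, 5.0]
gripper_width: 1.004
gripper_force: 2.1
```

jog_arm(
  rows=[
    [[0, 0.02, 0, 0], [0, 0.036, 0, 0], [0.041, 0, 0, 0], [0.041, 0, 0, 0], [0, 0, 0, 0], [0, -0.015, 0, 0], [0, -0.012, 0, 0], [0, -0.008, 0, 0], [0, -0.008, 0, 0], [0, -0.008, 0, 0], [0, -0.005, 0, 0], [0, 0, 0, 0]],
  ],
)

```text
time_s: 40.05
tcp_pos: [0.5588, -0.0424, 0.123]
ee_rot: [[-0.086, -0.996, -0.002], [-0.996, 0.086, -0.0], [0.001, 0.002, -1.0]]
wrist_force: [-5.7, -0.3, 6.3]
gripper_width: 0.998
gripper_force: 3.4
```

jog_arm(
  rows=[
    [[0, 0.02, 0, 0], [0, 0.036, 0, 0], [0.041, 0, 0, 0], [0.042, 0, 0, 0], [0, 0, 0, 0], [0, -0.015, 0, 0], [0, -0.012, 0, 0], [0, -0.008, 0, 0], [0, -0.008, 0, 0], [0, -0.008, 0, 0], [0, -0.005, 0, 0], [0, 0, 0, 0]],
  ],
)

```text
time_s: 41.55
tcp_pos: [0.5514, -0.1248, 0.1234]
ee_rot: [[-0.086, -0.996, -0.002], [-0.996, 0.086, -0.001], [0.001, 0.002, -1.0]]
wrist_force: [-5.9, 1.0, 8.5]
gripper_width: 1.0
gripper_force: 4.3
```

jog_arm(
  rows=[
    [[0, 0.02, 0, 0], [0, 0.03, 0, 0], [0, 0.03, -0.05, 0], [0, 0.02, -0.05, 0], [0, 0, -0.04, 0], [0, 0, 0, 0], [0, 0, 0, 0]],
  ],
)

```text
time_s: 42.42
tcp_pos: [0.4522, -0.1161, 0.2621]
ee_rot: [[-0.086, -0.996, -0.0], [-0.996, 0.086, 0.0], [-0.0, 0.0, -1.0]]
wrist_force: [-1.3, -0.2, -0.9]
gripper_width: 1.004
gripper_force: 0.0
```

Run:
```python
from h import *
go(lw(-80,248),.26,PIN)
a=capture("side");b=capture("top")
print(blues(a,z=.088),blues(b,'top',.088))
cv2.imwrite("pics/pk10.png",np.hstack([cv2.resize(a[80:280,120:320,::-1],(400,400)),cv2.resize(b[60:260,190:390,::-1],(400,400))]))
```

```text
turn 0.001 shift [-0.3524 -0.1455  0.0021] tcp [ 0.4522 -0.1161  0.2621] tcp in locker [-225.5 -104.4] t 42.42 F [-1.3 -0.2 -0.9] w 1.004 j [  6.   8. -24.  -0. -58. -11.]
[([232.7, 185.6], [0.6343, 0.0321], [-57.0, 59.0], 50), ([249.4, 167.2], [0.6259, -0.0489], [-58.0, -22.0], 50), ([265.2, 149.6], [0.6179, -0.1312], [-59.0, -105.0], 44)] [([344.0, 165.5], [0.6188, -0.1317], [-58.0, -105.0], 86), ([312.0, 163.0], [0.6257, -0.0486], [-59.0, -22.0], 82), ([281.0, 160.5], [0.6327, 0.0319], [-59.0, 59.0], 84)]
```

View pics/pk10.png

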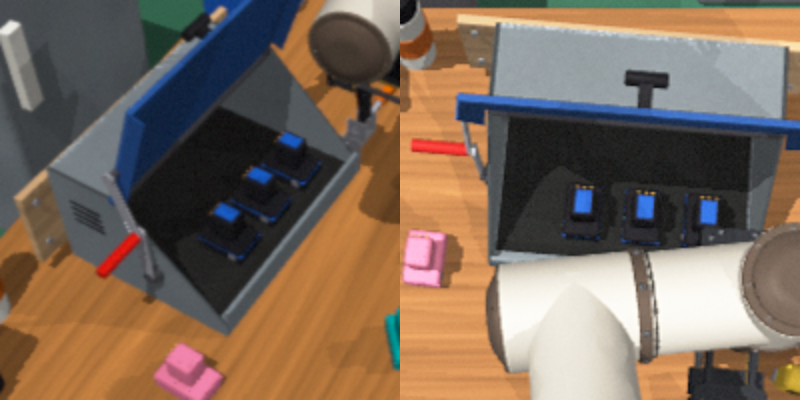

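Blue tops read at locker x ≈ -58 at all three packs, which puts the stems only about 5 mm inside the limit. I'll push each one a further 10 mm for margin.

jog_arm(
  rows=[
    [[0, 0, 0.05, 0], [0, 0, 0.05, 0], [0, 0, 0.039, 0], [0, -0.05, 0, 0], [0, -0.035, 0, 0], [0, -0.008, 0, 0], [0, -0.008, 0, 0], [0, -0.006, 0, 0], [0, -0.003, 0, 0], [0, 0, 0, 0]],
  ],
)

```text
time_s: 43.78
tcp_pos: [0.5582, -0.1267, 0.1235]
ee_rot: [[-0.088, -0.996, -0.007], [-0.996, 0.088, -0.0], [0.001, 0.007, -1.0]]
wrist_force: [-7.6, 0.6, 9.5]
gripper_width: 0.997
gripper_force: 5.2
```

jog_arm(
  rows=[
    [[0, 0.02, 0, 0], [0, 0.02, 0, 0], [-0.041, 0, 0, 0], [-0.042, 0, 0, 0], [0, 0, 0, 0], [0, -0.016, 0, 0], [0, -0.008, 0, 0], [0, -0.008, 0, 0], [0, -0.005, 0, 0], [0, -0.003, 0, 0], [0, 0, 0, 0]],
  ],
)

```text
time_s: 45.15
tcp_pos: [0.5661, -0.0449, 0.124]
ee_rot: [[-0.089, -0.996, -0.005], [-0.996, 0.089, -0.001], [0.001, 0.005, -1.0]]
wrist_force: [-8.4, 0.4, 9.6]
gripper_width: 0.998
gripper_force: 4.9
```

jog_arm(
  rows=[
    [[0, 0.02, 0, 0], [0, 0.02, 0, 0], [-0.041, 0, 0, 0], [-0.041, 0, 0, 0], [0, 0, 0, 0], [0, -0.016, 0, 0], [0, -0.008, 0, 0], [0, -0.008, 0, 0], [0, -0.005, 0, 0], [0, -0.003, 0, 0], [0, 0, 0, 0]],
  ],
)

```text
time_s: 46.52
tcp_pos: [0.5744, 0.0366, 0.1237]
ee_rot: [[-0.089, -0.996, -0.003], [-0.996, 0.089, -0.001], [0.001, 0.003, -1.0]]
wrist_force: [-4.7, 1.2, 5.0]
gripper_width: 1.0
gripper_force: 2.5
```

jog_arm(
  rows=[
    [[0, 0.02, 0, 0], [0, 0.03, 0, 0], [0, 0.03, -0.05, 0], [0, 0.03, -0.05, 0], [0, 0, -0.04, 0], [0, 0, 0, 0], [0, 0, 0, 0]],
  ],
  claw=0,
)

```text
time_s: 47.4
tcp_pos: [0.4653, 0.0467, 0.2627]
ee_rot: [[-0.089, -0.996, -0.002], [-0.996, 0.089, 0.0], [0.0, 0.002, -1.0]]
wrist_force: [1.1, -0.6, -0.5]
gripper_width: 0.288
gripper_force: 0.0
```

Run:
```python
from h import *
go(lw(-80,248),.26,DOOR)
a=capture("side");b=capture("top")
print(blues(a,z=.088),blues(b,'top',.088))
cv2.imwrite("pics/s11.png",a[:,:,::-1])
```

```text
turn -1.572 shift [ 0.1468 -0.189   0.0027] tcp [0.4653 0.0467 0.2627] tcp in locker [-226.8   59. ] t 47.4 F [ 1.1 -0.6 -0.5] w 0.288 j [ 26.   8. -23.  -0. -59. -31.]
[([230.5, 184.5], [0.6417, 0.0314], [-50.0, 59.0], 48), ([247.4, 166.2], [0.6328, -0.0495], [-51.0, -22.0], 44)] [([344.0, 163.5], [0.6241, -0.1319], [-53.0, -105.0], 87), ([312.5, 160.5], [0.6324, -0.05], [-52.0, -23.0], 84), ([281.4, 157.1], [0.6418, 0.0308], [-50.0, 59.0], 77)]
```

Run:
```python
from h import *
print('bottle base',at('side',113,232,0),at('top',203,90,0),'cap',tri(186,57,97,198))
go(lw(-77,254),.26,PIN)
im=cv2.imread("pics/s11.png")[:,:,::-1].astype(int)
m=(im[...,0]>150)&(im[...,1]<50)&(im[...,2]<50); m[:,260:]=0
n,l,s,c=cv2.connectedComponentsWithStats(m.astype(np.uint8)); print([(s[i].tolist(),c[i].round(1)) for i in range(1,n) if s[i,4]>30])
print(proj('side',[*lw(-29,233),.165]))
```

```text
bottle base [0.88916552 0.26447624 0.        ] [0.86588656 0.25413644 0.        ] cap (array([0.88133451, 0.26852222, 0.15871086]), np.float64(0.0011079915731281415))
turn -0.001 shift [-0.1949 -0.1497  0.0019] tcp [0.4653 0.0468 0.2619] tcp in locker [-226.7   59.1] t 47.5 F [-0.3  0.1  1.1] w 0.197 j [ 26.   8. -23.  -0. -59. -31.]
[([168, 197, 21, 21, 119], array([178.4, 206.6]))]
(np.float64(180.31481248518622), np.float64(206.76360146084588))
```

jog_arm(
  rows=[
    [[-0.039, 0, 0, 0], [-0.039, 0, 0, 0], [-0.039, 0, 0, 0], [-0.039, -0.02, 0, 0], [-0.039, -0.04, 0, 0], [0, -0.045, 0, 0], [0, -0.0447, 0, 0], [0, 0, 0.022, 0], [0, 0, 0.023, 0], [0, 0, 0, 0], [0, 0, 0, 0]],
  ],
)

```text
time_s: 48.88
tcp_pos: [0.6325, 0.2285, 0.2184]
ee_rot: [[-0.087, -0.996, 0.0], [-0.996, 0.087, -0.001], [0.001, -0.0, -1.0]]
wrist_force: [0.0, -0.8, 0.4]
gripper_width: 0.003
gripper_force: 0.0
```

jog_arm(
  rows=[
    [[0, -0.01, 0, 0], [0, -0.008, 0, 0], [0, -0.006, 0, 0], [0, -0.006, 0, 0], [0, -0.006, 0, 0], [0, 0, 0, 0]],
  ],
)

```text
time_s: 49.62
tcp_pos: [0.6681, 0.2253, 0.2182]
ee_rot: [[-0.088, -0.996, -0.001], [-0.996, 0.088, -0.0], [0.0, 0.001, -1.0]]
wrist_force: [-1.0, -0.1, -0.1]
gripper_width: -0.0
gripper_force: 0.6
```

jog_arm(
  rows=[
    [[0, -0.006, 0, 0], [0, -0.006, 0, 0], [0, -0.006, 0, 0], [0, -0.004, 0, 0], [0, 0, 0, 0], [0, 0, 0, 0]],
  ],
)

```text
time_s: 50.38
tcp_pos: [0.6905, 0.2235, 0.2192]
ee_rot: [[-0.088, -0.996, 0.002], [-0.996, 0.088, 0.0], [-0.001, -0.002, -1.0]]
wrist_force: [-0.0, 0.8, -0.0]
gripper_width: 0.003
gripper_force: 0.0
```

```bash
cat > tab.py <<'E'
from h import *
go(lw(-77,254),.26,PIN)
im=capture("side").astype(int); cv2.imwrite("pics/last.png",im[:,:,::-1])
m=(im[...,0]>150)&(im[...,1]<50)&(im[...,2]<50); m[:,260:]=0
n,l,s,c=cv2.connectedComponentsWithStats(m.astype(np.uint8)); print([(s[i].tolist(),c[i].round(1)) for i in range(1,n) if s[i,4]>20])
E
python3 tab.py
```

```text
turn 0.0 shift [ 0.0009  0.0591 -0.0408] tcp [0.6905 0.2235 0.2192] tcp in locker [-17.9 254.9] t 50.38 F [-0.   0.8 -0. ] w 0.003 j [ 31.  35.  11.   0. -66. -36.]
[][ WARN:0@1.588] global loadsave.cpp:1063 imwrite_ Unsupported depth image for selected encoder is fallbacked to CV_8U.
```

jog_arm(
  rows=[
    [[0, 0, 0, 0], [0, 0, 0, 0], [0, 0.03, 0, 0], [0, 0.05, 0, 0], [0, 0.05, -0.04, 0], [0, 0.05, -0.04, 0], [0, 0.05, 0, 0], [-0.05, 0.05, 0, 0], [-0.05, 0, 0, 0], [0, 0, 0, 0], [0, 0, 0, 0]],
  ],
)

```text
time_s: 51.8
tcp_pos: [0.4273, 0.3409, 0.2964]
ee_rot: [[-0.087, -0.996, -0.0], [-0.996, 0.087, -0.001], [0.001, 0.0, -1.0]]
wrist_force: [0.3, 0.4, 0.0]
gripper_width: 0.006
gripper_force: 0.0
```

```bash
python3 tab.py 2>/dev/null; python3 -c "
from h import *
cv2.imwrite('pics/t12.png',capture('top')[:,:,::-1])
im=cv2.imread('pics/last.png');b=cv2.imread('pics/t12.png')
cv2.imwrite('pics/v12.png',np.hstack([cv2.resize(im[60:260,120:320],(400,400)),cv2.resize(b[60:260,190:390],(400,400))]))"
```

```text
turn 0.0 shift [ 0.0947 -0.2135  0.0364] tcp [0.4273 0.3409 0.2964] tcp in locker [-290.5  348.7] t 51.8 F [0.3 0.4 0. ] w 0.006 j [ 56.  14. -10.  -0. -66. -61.]
[([156, 193, 21, 19, 77], array([166.4, 202.1]))]
```

View pics/v12.png

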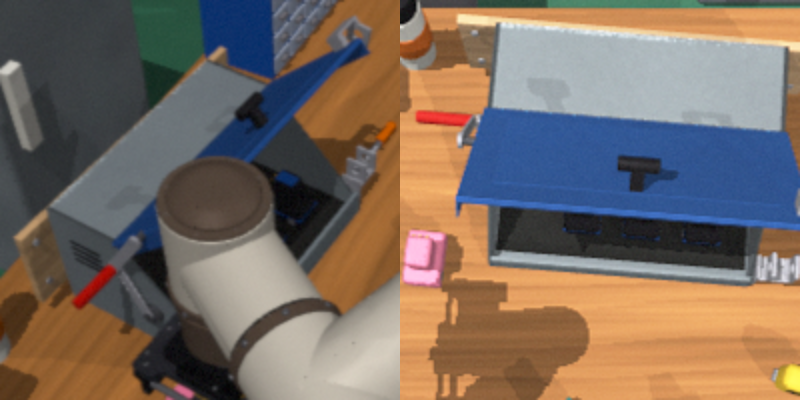

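The door is sinking by itself and the stay is folding away from the robot. Meanwhile I'll go back to the pin.

Run:
```python
from h import *
im=cv2.imread("pics/t12.png")[:,:,::-1].astype(int)
m=(im[...,0]>190)&(im[...,1]>70)&(im[...,1]<150)&(im[...,2]<80); 
n,l,s,c=cv2.connectedComponentsWithStats(m.astype(np.uint8)); print([(s[i].tolist(),c[i].round(1),at('top',*c[i],.012)) for i in range(1,n) if s[i,4]>20])
go((.5636,-.3663),.2,PIN)
```

```text
[([422, 189, 13, 7, 41], array([429.5, 191.7]), array([ 0.56250333, -0.38034954,  0.012     ]))]
turn -0.001 shift [ 0.6918 -0.1976  0.0965] tcp [0.4276 0.3402 0.2965] tcp in locker [-290.2  348. ] t 51.9 F [-0.2 -0.5 -0.7] w 0.006 j [ 56.  14. -10.  -0. -66. -61.]
```

jog_arm(
  rows=[
    [[0.0577, 0, 0, 0], [0.0577, 0, 0, 0], [0.0577, 0, 0, 0], [0.0577, 0, 0, 0], [0.0577, 0, 0, 0], [0.0577, 0, 0, 0], [0.0577, 0, 0, 0], [0.0577, 0, 0, 0], [0.0577, -0.03, 0, 0], [0.0577, -0.04, 0, 0], [0.0577, -0.04, 0, 0], [0.0571, -0.04, 0, 0], [0, -0.0476, 0, 0], [0, 0, 0.04, 0], [0, 0, 0.04, 0], [0, 0, 0, 0], [0, 0, 0, 0]],
  ],
  claw=0.6,
)

```text
time_s: 54.02
tcp_pos: [0.5518, -0.3443, 0.2185]
ee_rot: [[-0.088, -0.996, 0.002], [-0.996, 0.088, -0.002], [0.002, -0.003, -1.0]]
wrist_force: [1.2, -0.0, 0.0]
gripper_width: 0.598
gripper_force: 0.0
```

Run:
```python
from h import *
im=capture("top").astype(int)
m=(im[...,0]>190)&(im[...,1]>70)&(im[...,1]<150)&(im[...,2]<80); 
n,l,s,c=cv2.connectedComponentsWithStats(m.astype(np.uint8)); print([(s[i].tolist(),c[i].round(1),at('top',*c[i],.012)) for i in range(1,n) if s[i,4]>20])
go((.5636,-.3663),.0735,PIN)
for cam in("side","top"):
    im=capture(cam);cv2.imwrite(f"pics/{cam}13.png",im[:,:,::-1])
# door handle: dark blob near expected closed place
hs=cv2.cvtColor(cv2.imread("pics/top13.png"),cv2.COLOR_BGR2HSV)
for f in("top0","top13"):
    g=cv2.imread(f"pics/{f}.png")[170:200,270:340].max(2); y,x=np.nonzero(g<55); print(f,len(x),x.mean()+270,y.mean()+170)
a=cv2.imread("pics/top0.png")[110:205,225:370].astype(int);b=cv2.imread("pics/top13.png")[110:205,225:370].astype(int); print('diff',np.abs(a-b).mean(), (np.abs(a-b).max(2)>50).sum())
```

```text
[([167, 124, 19, 7, 42], array([175.5, 126.7]), array([0.75167756, 0.32639057, 0.012     ])), ([41, 137, 18, 6, 38], array([ 48.5, 139.1]), array([0.71647507, 0.6764399 , 0.012     ])), ([85, 172, 14, 8, 28], array([ 91.5, 174.8]), array([0.61460074, 0.55202004, 0.012     ])), ([156, 217, 9, 7, 21], array([160.5, 220.1]), array([0.48801317, 0.35902295, 0.012     ])), ([167, 217, 11, 4, 22], array([172. , 218.5]), array([0.49204973, 0.32807113, 0.012     ])), ([235, 218, 18, 7, 39], array([242.9, 220.6]), array([0.48509929, 0.1358697 , 0.012     ])), ([52, 230, 13, 4, 23], array([ 58.6, 231.8]), array([0.45801292, 0.63021015, 0.012     ])), ([295, 235, 16, 6, 32], array([302.8, 237.4]), array([ 0.43830354, -0.02667764,  0.012     ])), ([234, 237, 14, 6, 36], array([241.3, 239. ]), array([0.43518948, 0.13990987, 0.012     ])), ([269, 239, 12, 5, 22], array([275.2, 241.7]), array([0.42727424, 0.04827199, 0.012     ])), ([139, 244, 16, 6, 34], array([147. , 246.6]), array([0.41673786, 0.39235753, 0.012     ])), ([515, 249, 7, 11, 25], array([518.4, 254.5]), array([ 0.38758773, -0.6137298
[... 1923 characters left out ...]
8, 400.8]), array([ 0.01112843, -0.6112225 ,  0.012     ])), ([489, 401, 14, 4, 26], array([496.2, 402.3]), array([ 0.008786  , -0.52033919,  0.012     ])), ([169, 407, 13, 5, 21], array([174.2, 408.4]), array([0.00606374, 0.30713617, 0.012     ])), ([195, 407, 16, 4, 25], array([201.5, 408.6]), array([0.00461697, 0.23790896, 0.012     ])), ([551, 410, 9, 6, 21], array([554.9, 412.9]), array([-0.01931668, -0.67111085,  0.012     ]))]
turn 0.0 shift [ 0.021  -0.0134  0.1456] tcp [ 0.5521 -0.3442  0.2191] tcp in locker [-106.  -322.8] t 54.08 F [-0.6 -0.1  0.7] w 0.6 j [-18.  28.  -2.   0. -61.  13.]
top0 100 301.34 187.79
top13 104 301.1923076923077 187.66346153846155
diff 7.448445251058681 0
```

The door looks shut: the handle pixels match the start picture. Regrasping the pin.

jog_arm(
  rows=[
    [[0.021, -0.0134, 0, 0], [0, 0, 0.04, 0], [0, 0, 0.04, 0], [0, 0, 0.035, 0], [0, 0, 0.02, 0], [0, 0, 0.0095, 0], [0, 0, 0, 0], [0, 0, 0, 0]],
  ],
  claw=0.6,
)

```text
time_s: 55.18
tcp_pos: [0.5638, -0.3658, 0.0736]
ee_rot: [[-0.087, -0.996, 0.003], [-0.996, 0.087, -0.001], [0.001, -0.003, -1.0]]
wrist_force: [0.8, -0.2, 0.3]
gripper_width: 0.602
gripper_force: 0.0
```

Run:
```python
from h import *
go((.5636,-.3663),.0735,PIN)
```

```text
turn 0.001 shift [0.0005 0.0001 0.0001] tcp [ 0.5638 -0.3658  0.0736] tcp in locker [ -92.4 -343.2] t 55.17 F [ 0.8 -0.2  0.3] w 0.602 j [-19.  38.  -6.   0. -46.  14.]
```

jog_arm(
  rows=[
    [[0, 0, 0, 0], [0, 0, 0, 0], [0, 0, 0, 0], [0, 0, 0, 0], [0, 0, 0, 0], [0, 0, 0, 0], [0, 0, 0, 0]],
  ],
  claw=0,
)

```text
time_s: 56.05
tcp_pos: [0.563, -0.3655, 0.072]
ee_rot: [[-0.088, -0.996, 0.0], [-0.996, 0.088, -0.0], [0.0, -0.0, -1.0]]
wrist_force: [1.2, 0.3, 0.8]
gripper_width: 0.183
gripper_force: 30.0
```

Run:
```python
from h import *
h=np.array([.5426,-.2743]); ly=lw(0,1000)-lw(0,0)
go(h-.057*ly,.1313,PIN)
```

```text
turn 0.0 shift [-0.032   0.0283 -0.0593] tcp [ 0.563  -0.3655  0.072 ] tcp in locker [ -93.2 -343. ] t 56.05 F [1.2 0.3 0.8] w 0.183 j [-19.  38.  -6.   0. -46.  14.]
```

jog_arm(
  rows=[
    [[0, 0, -0.02, 0], [0, 0, -0.02, 0], [0, 0, -0.02, 0], [0, 0.0283, 0, 0], [-0.016, 0, 0, 0], [-0.016, 0, 0, 0], [0, 0, 0, 0], [0, 0, 0, 0]],
  ],
)

```text
time_s: 57.05
tcp_pos: [0.5382, -0.3309, 0.1319]
ee_rot: [[-0.087, -0.996, 0.0], [-0.996, 0.087, -0.0], [0.0, -0.0, -1.0]]
wrist_force: [0.3, -0.4, -1.0]
gripper_width: 0.177
gripper_force: 30.0
```

Run:
```python
from h import *
h=np.array([.5426,-.2743]); ly=lw(0,1000)-lw(0,0)
go(h-.057*ly,.132,PIN)
# rod/grip pixels check
a=capture("side");b=capture("top");cv2.imwrite("pics/side14.png",a[:,:,::-1]);cv2.imwrite("pics/top14.png",b[:,:,::-1])
for f,cam in((a,'side'),(b,'top')):
    im=f.astype(int);m=(im[...,0]>190)&(im[...,1]>70)&(im[...,1]<150)&(im[...,2]<80)
    n,l,s,c=cv2.connectedComponentsWithStats(m.astype(np.uint8))
    print(cam,proj(cam,[*(h-.055*ly),.066]),[(s[i].tolist(),c[i].round(1)) for i in range(1,n) if s[i,4]>5 and np.hypot(*(c[i]-proj(cam,[*(h-.055*ly),.066])))<15])
```

```text
turn 0.001 shift [ 0.0003  0.0005 -0.0001] tcp [ 0.5382 -0.3309  0.1319] tcp in locker [-121.  -310.7] t 57.05 F [ 0.3 -0.4 -1. ] w 0.177 j [-17.  31. -10.   0. -49.  12.]
side (np.float64(316.4851567380272), np.float64(122.70345197956937)) []
top (np.float64(418.31540577558826), np.float64(197.28243360847688)) []
```

jog_arm(
  rows=[
    [[-0.008, 0.0005, 0, 0], [-0.006, 0, 0, 0], [-0.006, 0, 0, 0], [-0.004, 0, 0, 0], [0, 0, 0, 0]],
  ],
)

```text
time_s: 57.78
tcp_pos: [0.5393, -0.3068, 0.1322]
ee_rot: [[-0.087, -0.996, 0.0], [-0.996, 0.087, -0.0], [0.0, -0.0, -1.0]]
wrist_force: [0.3, -0.2, -0.9]
gripper_width: 0.183
gripper_force: 30.0
```

jog_arm(
  rows=[
    [[-0.005, 0, 0.0002, 0], [-0.005, 0, 0.0003, 0], [-0.005, 0, 0.0005, 0], [0, 0, 0, 0]],
  ],
)

```text
time_s: 58.28
tcp_pos: [0.5406, -0.2918, 0.131]
ee_rot: [[-0.087, -0.996, 0.0], [-0.996, 0.087, 0.0], [-0.0, -0.0, -1.0]]
wrist_force: [0.1, 0.1, -1.3]
gripper_width: 0.18
gripper_force: 30.0
```

jog_arm(
  rows=[
    [[-0.005, 0, 0.0005, 0], [-0.005, 0, 0.0005, 0], [-0.004, 0, 0.0004, 0], [0, 0, 0, 0]],
  ],
)

```text
time_s: 58.78
tcp_pos: [0.542, -0.2778, 0.1298]
ee_rot: [[-0.087, -0.996, 0.001], [-0.996, 0.087, 0.0], [-0.0, -0.001, -1.0]]
wrist_force: [1.3, 0.2, -0.6]
gripper_width: 0.179
gripper_force: 30.0
```

jog_arm(
  rows=[
    [[-0.002, 0, 0, 0], [-0.002, 0, 0, 0], [-0.0015, 0, 0, 0], [0, 0, 0, 0]],
  ],
)

```text
time_s: 59.28
tcp_pos: [0.5424, -0.2727, 0.1297]
ee_rot: [[-0.088, -0.996, 0.0], [-0.996, 0.088, -0.0], [-0.0, -0.0, -1.0]]
wrist_force: [1.6, 0.2, -0.6]
gripper_width: 0.184
gripper_force: 30.0
```

jog_arm(
  rows=[
    [[-0.001, 0, 0, 0], [-0.001, 0, 0, 0], [-0.001, 0, 0, 0], [0, 0, 0, 0]],
  ],
)

```text
time_s: 59.78
tcp_pos: [0.5425, -0.2713, 0.1298]
ee_rot: [[-0.088, -0.996, 0.0], [-0.996, 0.088, -0.002], [0.002, -0.001, -1.0]]
wrist_force: [0.9, -7.9, -1.0]
gripper_width: 0.181
gripper_force: 30.0
```

The shoulder is on the outer plate. Relieving, releasing and retreating.

jog_arm(
  rows=[
    [[0.001, 0, 0, 0], [0, 0, 0.001, 0], [0, 0, 0, 0]],
  ],
)

```text
time_s: 60.15
tcp_pos: [0.5425, -0.2714, 0.1293]
ee_rot: [[-0.087, -0.996, 0.001], [-0.996, 0.087, -0.001], [0.001, -0.001, -1.0]]
wrist_force: [0.2, -5.6, 2.4]
gripper_width: 0.182
gripper_force: 30.0
```

jog_arm(
  rows=[
    [[0, 0, 0, 0], [0, 0, 0, 0], [0, 0, 0, 0], [0, 0, -0.02, 0], [0, 0, -0.04, 0], [0, 0, -0.05, 0], [0.04, 0, -0.04, 0], [0.06, 0.03, 0, 0], [0.06, 0.03, 0, 0], [0.06, 0.03, 0, 0], [0, 0, 0, 0], [0, 0, 0, 0]],
  ],
  claw=0.6,
)

```text
time_s: 61.65
tcp_pos: [0.4404, -0.4701, 0.2782]
ee_rot: [[-0.088, -0.996, -0.001], [-0.996, 0.088, 0.001], [-0.001, 0.001, -1.0]]
wrist_force: [-0.6, -0.8, -0.4]
gripper_width: 0.596
gripper_force: 0.0
```

Run:
```python
from h import *
a=capture("side");b=capture("top");cv2.imwrite("pics/side15.png",a[:,:,::-1]);cv2.imwrite("pics/top15.png",b[:,:,::-1])
for f in("top0","top15","side0","side15"):
    im=cv2.imread(f"pics/{f}.png")[:,:,::-1].astype(int);m=(im[...,0]>160)&(im[...,1]>60)&(im[...,1]<150)&(im[...,2]<80)&(im[...,0]-im[...,1]>75)
    x0,y0,x1,y1=(380,180,440,210) if f[0]=='t' else (290,115,330,150)
    m=m[y0:y1,x0:x1]; n,l,s,c=cv2.connectedComponentsWithStats(m.astype(np.uint8)); i=1+np.argmax(s[1:,4]); print(f,s[i]+[x0,y0,0,0,0],c[i]+[x0,y0])
for cam in('top','side'):
    A=cv2.imread(f"pics/{cam}0.png").astype(int);B=cv2.imread(f"pics/{cam}15.png").astype(int)
    w=np.s_[110:205,225:400] if cam=='top' else np.s_[100:250,150:300]; d=np.abs(A-B).max(2)[w]>50; print(cam,d.sum(),np.argwhere(d)[:5].tolist())
```

```text
top0 [390 192  18   7 111] [398.47747748 194.91891892]
top15 [390 192  18   9 117] [397.87179487 195.78632479]
side0 [304 128   9   8  40] [308.225 131.15 ]
side15 [305 129   9   7  37] [309.02702703 131.67567568]
top 19 [[81, 149], [82, 170], [82, 172], [82, 173], [88, 166]]
side 734 [[87, 149], [88, 149], [89, 148], [89, 149], [90, 147]]
```

Run:
```python
from h import *
for f,(x0,y0,x1,y1) in {"top0":(290,178,315,195),"top15":(290,178,315,195),"side0":(255,170,280,192),"side15":(255,170,280,192)}.items():
    g=cv2.imread(f"pics/{f}.png")[y0:y1,x0:x1].max(2); y,x=np.nonzero(g<55); print(f,len(x),x.mean()+x0,y.mean()+y0)
print(finish_job())
```

```text
top0 100 301.34 187.79
top15 105 301.247619047619 187.75238095238095
side0 79 265.5189873417722 180.49367088607596
side15 79 265.5189873417722 180.49367088607596
the job is handed in; nothing more can be done
None
```

The job is handed in at about 62 s simulated: three packs are upright in the locker, the door is shut and the pin is home; the door and pin match the start pictures, but no score came back.

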